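# Restock the lint-screen case in the laundry room

### The job

Lift the blue cover off the white case and stand it on the counter right way up, clear of the case. Take every worn red screen out of the case and put it in the grey bin, and stand every clean white-framed screen from the wooden drying stand on edge, fully down, in its own slot of the case. Finally put the cover back on, fully home all round, and leave the other things on the counter alone.

Things in the scene. Friction and masses are not known exactly. Their poses are not given: they have to be found in the camera images.
- case: White case base, fixed: slab 230 (x) x 150 (y) x 12 mm, on it a rack 184 x 108 mm with 4 slots running along y, at x = -72, -24, 24, 72 mm. Slots 14 mm wide, 100 long, floors 12 mm above the counter; side walls reach 36 mm, the round-topped ridges between slots 45 mm above the counter. Origin: centre of the underside; z up.
- slot0 (a point): Middle of the floor of slot 0 of the case, 12 mm above the counter; axes as the case. A seated screen stands with its centre 40 mm above this point.
- slot1 (a point): Middle of the floor of slot 1 of the case, 12 mm above the counter; axes as the case. A seated screen stands with its centre 40 mm above this point.
- slot2 (a point): Middle of the floor of slot 2 of the case, 12 mm above the counter; axes as the case. A seated screen stands with its centre 40 mm above this point.
- slot3 (a point): Middle of the floor of slot 3 of the case, 12 mm above the counter; axes as the case. A seated screen stands with its centre 40 mm above this point.
- cover: Loose blue cover, 0.25 kg: open-bottomed shell 202 (x) x 126 (y) x 98 mm high; on top a black bar handle along x, 90 long, 12 wide, 12 high, centre 128 mm above the origin, 24 mm free under it. Origin: centre of the open underside; z up. Starts fitted: on the slab around the rack (origin 12 mm above the case's, x axes parallel, 6 mm play). Lift 85 mm to clear standing screens.
- stand: Wooden drying stand, fixed, base 310 (x) x 100 (y) x 10 mm, four stations at x = -102, -34, 34, 102 mm. A screen leans there 25 degrees from vertical, top towards stand -x (robot side), on a fin behind it that reaches 45 mm up the screen; its foot rests against a 12 mm stop. Origin: centre of the underside; z up.
- clean0: Clean lint screen: white plastic frame with green mesh, a flat solid panel 10 thick (its x) x 84 wide (its y) x 80 mm high (its z), 60 g. Origin: its very centre. Starts leaning on the drying stand, in station number 0 from the robot (0 = nearest) (top 35 mm free at front and back for the fingers). May be absent.
- clean1: Clean lint screen: white plastic frame with green mesh, a flat solid panel 10 thick (its x) x 84 wide (its y) x 80 mm high (its z), 60 g. Origin: its very centre. Starts leaning on the drying stand, in station number 1 from the robot (0 = nearest) (top 35 mm free at front and back for the fingers). May be absent.
- clean2: Clean lint screen: white plastic frame with green mesh, a flat solid panel 10 thick (its x) x 84 wide (its y) x 80 mm high (its z), 60 g. Origin: its very centre. Starts leaning on the drying stand, in station number 2 from the robot (0 = nearest) (top 35 mm free at front and back for the fingers). May be absent.
- clean3: Clean lint screen: white plastic frame with green mesh, a flat solid panel 10 thick (its x) x 84 wide (its y) x 80 mm high (its z), 60 g. Origin: its very centre. Starts leaning on the drying stand, in station number 3 from the robot (0 = nearest) (top 35 mm free at front and back for the fingers). May be absent.
- worn0: Worn lint screen: red frame with dark brown mesh, same size and axes as the clean ones (10 x 84 x 80 mm, 60 g, origin at its centre). Starts on edge in one slot of the case, hidden under the cover. May be absent.
- worn1: Worn lint screen: red frame with dark brown mesh, same size and axes as the clean ones (10 x 84 x 80 mm, 60 g, origin at its centre). Starts on edge in one slot of the case, hidden under the cover. May be absent.
- bin: Grey open waste bin, fixed, 150 (x) x 130 (y) x 70 mm high, walls 4 mm, floor 5 mm. Origin: centre of the underside, z up.
- detergent: Bystander: orange detergent bottle, 70 mm diameter, 190 mm high. Origin: centre of the underside.
- jar: Bystander: yellow jar, 64 mm diameter, 90 mm high. Origin: centre of the underside.
- brush: Bystander: brush lying on the counter, along its x.

How it is judged (in metres and radians):
On the way, in this order (a step that is already met when the one before it is completed fails the run):
1. the cover is off and stands right way up on the counter, clear of the case (height (world z) of cover below 0.008 m and angle between cover's own z axis and vertical below 0.08 rad and horizontal distance between cover and case above 0.12 m and contact force between the fingers and cover below 0.1 N), for 0.2 s.
2. every worn screen is in the bin and every clean one stands in a slot (x of worn0 in the frame of bin between -0.075 and 0.075 m and y of worn0 in the frame of bin between -0.065 and 0.065 m and z of each of worn0, worn1 in the frame of bin below 0.068 m and x of worn1 in the frame of bin between -0.075 and 0.075 m and y of worn1 in the frame of bin between -0.065 and 0.065 m and x of clean0 in the frame of case between -0.09 and 0.09 m and y of clean0 in the frame of case between -0.02 and 0.02 m and z of each of clean0, clean1, clean2, clean3 in the frame of case below 0.06 m and angle between clean0's own x axis and vertical between 1.27 and 1.87 rad and angle between the x axis of each of clean0, clean1, clean2, clean3 and the x axis of case, either way round below 0.3 rad and x of clean1 in the frame of case between -0.09 and 0.09 m and y of clean1 in the frame of case between -0.02 and 0.02 m and angle between clean1's own x axis and vertical between 1.27 and 1.87 rad and x of clean2 in the frame of case between -0.09 and 0.09 m and y of clean2 in the frame of case between -0.02 and 0.02 m and angle between clean2's own x axis and vertical between 1.27 and 1.87 rad and x of clean3 in the frame of case between -0.09 and 0.09 m and y of clean3 in the frame of case between -0.02 and 0.02 m and angle between clean3's own x axis and vertical between 1.27 and 1.87 rad and contact force between the fingers and clean0 below 0.1 N and contact force between the fingers and clean1 below 0.1 N and contact force between the fingers and clean2 below 0.1 N and contact force between the fingers and clean3 below 0.1 N), for 0.2 s.
At the end, for the whole second after the job is handed in: Worn screens are inside the bin (centre within its walls and below 68 mm); each clean screen stands on edge in a slot, within 8 mm of fully down and 0.3 rad of upright and of the slot; the cover is on the case, within 11 mm of centre, 5 mm of fully down, level; all released and at rest (x of worn0 in the frame of bin between -0.075 and 0.075 m and y of worn0 in the frame of bin between -0.065 and 0.065 m and z of each of worn0, worn1 in the frame of bin below 0.068 m and x of worn1 in the frame of bin between -0.075 and 0.075 m and y of worn1 in the frame of bin between -0.065 and 0.065 m and x of clean0 in the frame of case between -0.09 and 0.09 m and y of clean0 in the frame of case between -0.02 and 0.02 m and z of each of clean0, clean1, clean2, clean3 in the frame of case below 0.06 m and angle between clean0's own x axis and vertical between 1.27 and 1.87 rad and angle between the x axis of each of clean0, clean1, clean2, clean3 and the x axis of case, either way round below 0.3 rad and x of clean1 in the frame of case between -0.09 and 0.09 m and y of clean1 in the frame of case between -0.02 and 0.02 m and angle between clean1's own x axis and vertical between 1.27 and 1.87 rad and x of clean2 in the frame of case between -0.09 and 0.09 m and y of clean2 in the frame of case between -0.02 and 0.02 m and angle between clean2's own x axis and vertical between 1.27 and 1.87 rad and x of clean3 in the frame of case between -0.09 and 0.09 m and y of clean3 in the frame of case between -0.02 and 0.02 m and angle between clean3's own x axis and vertical between 1.27 and 1.87 rad and horizontal distance between cover and case below 0.011 m and z of cover in the frame of case below 0.017 m and angle between cover's own z axis and vertical below 0.06 rad and angle between the x axis of cover and the x axis of case, either way round below 0.12 rad and linear speed of each of clean0, clean1, clean2, clean3, worn0, worn1, cover below 0.03 m/s); the robot touches nothing.
It fails at once if the orange detergent bottle is disturbed (moved over 40 mm) (distance of detergent from where it was at the start of the episode above 0.04 m).
It fails at once if the yellow jar is disturbed (moved over 40 mm) (distance of jar from where it was at the start of the episode above 0.04 m).
It fails at once if the brush is disturbed (moved over 40 mm) (distance of brush from where it was at the start of the episode above 0.04 m).
Of worn0, worn1 only 1 to 2 are there at a start; the rules pass over those that are not, and their reading is None.
Of clean0, clean1, clean2, clean3 only 2 to 4 are there at a start; the rules pass over those that are not, and their reading is None.
At some moment in a run one of cover may be knocked a few centimetres aside while the robot is not near it.
It also fails if it takes over 210 s, if anything falls off the work surface, if the arm or the gripper's body presses on something with over 40 N, if the wrist force passes 120 N, or if a joint passes its speed limit or range.

### The arm

A 6-joint arm with a two-finger parallel gripper is mounted at the origin on the work surface. World frame = base frame: x ahead of the robot, y to its left, z up, the work surface at z = 0. Lengths are in mm, angles in rad, forces in N, time in s.
With the tool pointing down it reaches from about 350 to 775 mm from the base axis. Payload 7.3 kg.
Tool frame: the origin (TCP) lies at the very end of the fingers, on their centre line; the grasp point (between the pads) lies 19 mm behind it; z points along the fingers, y is the line along which they close (so a half turn about z gives the same grasp; the last joint's range is limited). The gripper opens to 92 mm and grips with 3 to 60 N. Pads are 19 mm wide; open, the fingers measure 130 mm over their backs; the gripper's body (75 mm by 190 mm) begins 47 mm behind the grasp point.
Start: joints at [-1.428, 0.342, 1.524, -0, 1.275, -0.146], TCP at [149.543, -503.271, 226.741] pointing down, gripper open.
Joint ranges: [-2.53, 2.53], [-0.77, 2.02], [0.04, 2.7], [-1, 4.14], [0.28, 2.66], [-3.11, 3.11]. Speed limits (rad/s): [2.57, 2.57, 3.14, 3.14, 3.14, 3.14].

### API

Orientations are given as [roll, pitch, yaw] about the fixed x, y, z axes, in that order (R = Rz(yaw) Ry(pitch) Rx(roll)).
In Python, from plant import get_obs, optics, ticket, finder gives the robot as it stands.
- The arm moves only by the tool send_rows, never from a script. Its arguments are lists of equal length, an entry for each row: "offset": the shift along the tool's x, y, z scaled (see below), a list of three; "delta_rot": the turn, a rotation vector about the tool's x, y, z scaled (see below), a list of three. In form: {"offset": [[dx, dy, dz], ...], "delta_rot": [[rx, ry, rz], ...]}. A call has 1 to 8 rows; each row is the pose to reach, as a shift and turn from the pose commanded when the call began, along the tool's axes at that moment, turning the shorter way round; what a row does not reach only later rows make up. The controller multiplies each number of a shift by 120 mm and each number of a turn by 360 degrees. A row lasts 1/8 s, in which the tool goes at most 62.5 mm and 10.7 degrees, less where a joint would pass 70% of its speed; a pose out of reach is approached as far as the arm can. A call with a number of a shift or a turn outside -1 to 1 is refused whole. A call with a gripper value outside its range is refused whole. "grip" is the opening, from 0 (shut) to 1 (fully open), set as the call begins (left out, the last holds). The fingers move at their own pace and stop on an object; the grip force is fixed at half the most. Time passes only in rows, so rows that repeat a pose let the fingers close. It gives the time, the measured TCP pose, the force, the opening and the grip force at its end, in the units of the state.
- get_obs(): the state, without advancing time (a new reading comes with each control period).
- optics.capture(name): name is "scene" or "top" or "wrist"; returns the picture (480x640x3 uint8, red, green, blue); there is no depth.
- optics.get_calibration(name): a dict with "fx", "fy", "cx", "cy" (pixels), "world_from_camera" (4x4, takes a point from camera to world coordinates). Camera axes: x right, y down, z forward; pixel columns grow to the right and rows downward; lengths in mm; the calibration is good to about 2 mm. A picture is of the moment at which its call begins: read the wrist's pose just before it. get_calibration takes no time and is no camera call; for the wrist camera it gives the pose at the moment of the call.
- ticket.close_job(): hands the job in; it is judged then, once.
Trained networks look in the newest picture that a camera, given by its name, has taken for a name from the list of things; names that differ only in an ending like _2 or _b are one class to them, and where a whole thing is asked for, a point or a joint stands for the part that bears it (a point fixed in the world has none). Each returns a list of dicts, best first, with "confidence" (0 to 1); they miss things now and then, are a little off and sometimes report something else, mostly with a low value. They report only what shows in the picture. A call takes as long as a camera call.
- finder.boxes_of(target, camera): "box" ([left, top, right, bottom] in pixels, round what is visible of it).
- finder.silhouettes(target, camera): "region" (480x640 bool, what is visible of it) and "box" ([left, top, right, bottom] in pixels, round what is visible of it).
- finder.pinpoint(target, camera): "uv" ([column, row] in pixels: a listed point, or the origin of a listed thing).
The state is a dict: "time": time; "joint_positions": joint angles; "dq": joint speeds; "tau": joint torques, N m; "tool_pos": TCP position; "tcp_rot": TCP orientation; "contact_force": force on the tool from outside, world axes, zero at the start; "moment": the same for the moment, N m; "grip_width": finger opening in mm; "finger_force": force on a finger pad.
Only numpy, scipy, OpenCV 4.12 (cv2) and the standard library are available. Lean on these libraries where they do the work, as an engineer would, in place of code of your own. Each camera call takes 0.05 s, during which the arm holds its last target. There are 200 camera calls.

## Working session

There is one attempt and no reset: what is moved stays moved. The work goes in short steps, Python scripts to look and compute and a tool call to move; the robot and the scene stay as the last step left them, time stands still between calls to the robot, and variables do not carry over. Pictures are saved under pics/ and viewed, at most 14 in all, crops included, and the job is handed in when it is done.

Besides the shell and the picture viewer there is one more tool, called after "Request:" by a JSON object that holds its "method" and its "body". send_rows: Moves the arm, as the interface text tells. Its arguments: {"type":"object","properties":{"offset":{"type":"array"},"delta_rot":{"type":"array"},"grip":{"type":"number"}},"required":["offset","delta_rot"]}

```bash
mkdir -p pics; ls
cat > h.py <<'E'
import numpy as np, cv2, sys
sys.path.insert(0,'.')
from plant import get_obs, optics, ticket, finder
from scipy.spatial.transform import Rotation as R
def save(cam,name):
    im=optics.capture(cam); cv2.imwrite(f'pics/{name}.png',cv2.cvtColor(im,cv2.COLOR_RGB2BGR)); return im
def unproj(cam,uv,z,cal=None):
    c=cal or optics.get_calibration(cam); T=np.array(c['world_from_camera'])
    d=T[:3,:3]@np.array([(uv[0]-c['cx'])/c['fx'],(uv[1]-c['cy'])/c['fy'],1]); o=T[:3,3]
    return o+d*(z-o[2])/d[2]
def proj(cam,p,cal=None):
    c=cal or optics.get_calibration(cam); T=np.linalg.inv(np.array(c['world_from_camera'])); q=T[:3,:3]@np.array(p)+T[:3,3]
    return np.array([c['fx']*q[0]/q[2]+c['cx'],c['fy']*q[1]/q[2]+c['cy']])
E
python3 - <<'E'
from h import *
o=get_obs(); print({k:np.round(v,3) for k,v in o.items()})
save('top','top0'); save('scene','scene0')
for c in ('top','scene'):
    cal=optics.get_calibration(c); print(c,cal['fx'],np.round(np.array(cal['world_from_camera']),3).tolist())
for n,z in [('cover',12),('case',0),('stand',0),('bin',0),('detergent',0),('jar',0),('brush',0),('clean0',50),('clean1',50),('clean2',50),('clean3',50)]:
    for c in ('top','scene'):
        r=finder.pinpoint(n,c)
        print(n,c,[(np.round(d['uv']),round(d['confidence'],2),np.round(unproj(c,d['uv'],z))) for d in r[:4]])
E
```

```text
pics
{'time': np.float64(0.0), 'joint_positions': array([-1.428,  0.343,  1.525,  0.   ,  1.275, -0.146]), 'dq': array([-0.   ,  0.001, -0.001,  0.001, -0.002,  0.   ]), 'tau': array([  0.   , -43.124, -24.422,   0.072,   0.056,  -0.   ]), 'tool_pos': array([ 149.49 , -502.851,  226.052]), 'tcp_rot': array([-3.14 , -0.   ,  0.289]), 'contact_force': array([-0.678, -0.038, -0.067]), 'moment': array([-0.006,  0.024, -0.005]), 'finger_force': np.float64(0.0), 'grip_width': np.float64(91.706)}
top 541.9497828160381 [[-0.016, -0.984, 0.178, 379.058], [-1.0, 0.018, 0.006, 31.947], [-0.009, -0.177, -0.984, 1356.908], [0.0, 0.0, 0.0, 1.0]]
scene 557.1426701101125 [[0.66, 0.607, -0.442, 1253.432], [0.751, -0.529, 0.396, -537.132], [0.007, -0.593, -0.805, 1289.611], [0.0, 0.0, 0.0, 1.0]]
cover top [(array([217., 273.]), 0.59, array([547., 283.,  12.])), (array([406., 266.]), 0.27, array([ 556., -187.,   12.]))]
cover scene [(array([364., 221.]), 0.67, array([546., 286.,  12.]))]
case top [(array([490., 229.]), 0.51, array([ 650., -408.,    0.]))]
case scene [(array([146., 331.]), 0.34, array([
[... 1714 characters left out ...]
,   50.])), (array([409., 219.]), 0.65, array([ 668., -196.,   50.])), (array([411., 305.]), 0.59, array([ 458., -190.,   50.]))]
clean2 scene [(array([217., 284.]), 0.73, array([ 467., -186.,   50.])), (array([227., 297.]), 0.56, array([ 519., -192.,   50.])), (array([254., 335.]), 0.56, array([ 654., -205.,   50.]))]
clean3 top [(array([412., 274.]), 0.86, array([ 532., -197.,   50.])), (array([409., 219.]), 0.65, array([ 668., -196.,   50.])), (array([411., 305.]), 0.59, array([ 458., -190.,   50.]))]
clean3 scene [(array([217., 284.]), 0.73, array([ 467., -186.,   50.])), (array([227., 297.]), 0.56, array([ 519., -192.,   50.])), (array([254., 335.]), 0.56, array([ 654., -205.,   50.]))]
```

View pics/top0.png

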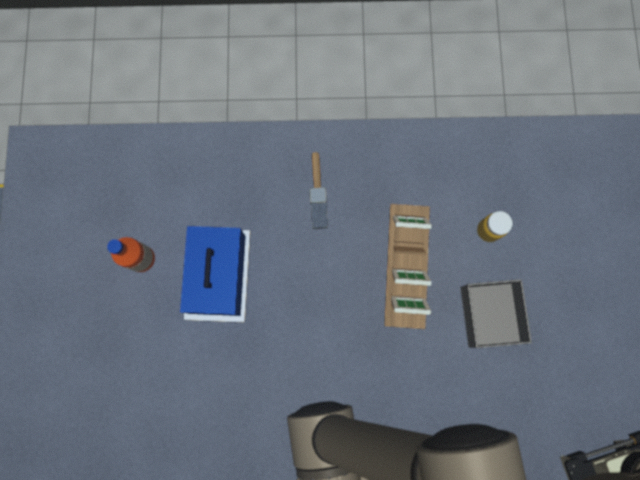

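View pics/scene0.png

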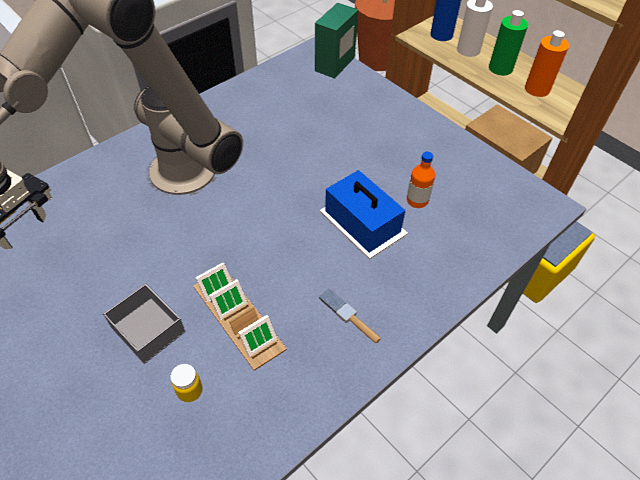

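Top view: cover and case at about (215,270), detergent at (135,255), and the stand at (408,266) with screens in stations 0, 1 and 3. The bin is at (496,314), the jar at (495,226) and the brush at (318,190). The scene view agrees with this. Next I fit the poses using outlines.

```bash
cat >> h.py <<'E'
from scipy.optimize import minimize
def box(x,y,yaw,lx,ly,z0,z1):
    c,s=np.cos(yaw),np.sin(yaw)
    return [(x+c*a-s*b,y+s*a+c*b,z) for a in(-lx/2,lx/2) for b in(-ly/2,ly/2) for z in(z0,z1)]
def hullmask(pts,cal):
    p=np.array([proj(None,q,cal) for q in pts]); h=cv2.convexHull(np.round(p*16).astype(np.int32))
    m=np.zeros((480,640),np.uint8); cv2.fillConvexPoly(m,h,255,cv2.LINE_AA,4); return m/255.
def fit(obs,dims,x0):
    """obs: list of (mask,cal,ignore or None); dims lx,ly,z0,z1"""
    def f(v):
        e=0
        for m,cal in obs: e+=np.abs(hullmask(box(v[0],v[1],v[2]/100,*dims),cal)-m).sum()
        return e
    s=np.array([x0]+[np.array(x0)+d for d in([8,0,0],[0,8,0],[0,0,8])])
    r=minimize(f,x0,method='Nelder-Mead',options=dict(initial_simplex=s,xatol=.05,fatol=.3)); return r.x,r.fun
def clean(m):
    n,l,s,_=cv2.connectedComponentsWithStats(m.astype(np.uint8)); return (l==1+np.argmax(s[1:,4])).astype(float)
def hsv(im): return cv2.cvtColor(im,cv2.COLOR_RGB2HSV)
E
python3 - <<'E'
from h import *
im={c:cv2.cvtColor(cv2.imread(f'pics/{c}0.png'),cv2.COLOR_BGR2RGB) for c in('top','scene')}
cal={c:optics.get_calibration(c) for c in im}
def fillhull(m):
    c,_=cv2.findContours(m.astype(np.uint8),0,2); h=cv2.convexHull(np.vstack(c)); o=np.zeros((480,640),np.uint8); cv2.fillConvexPoly(o,h,1); return o.astype(float)
cov={};st={};bn={}
for c in im:
    H=hsv(im[c]); h,s,v=H[...,0],H[...,1],H[...,2]
    roi=np.zeros((480,640),bool)
    if c=='top': roi[215:330,170:255]=1
    else: roi[160:260,310:412]=1
    m=(h>105)&(h<130)&(s>150)&roi; m=fillhull(clean(m)); cov[c]=m
    for nm,d in(('bin',bn),('case',st)):
        r=finder.silhouettes(nm,c); d[c]=r[0]['region'].astype(float) if r else None; print(nm,c,r and (r[0]['box'],r[0]['confidence']))
    if c=='top': w=clean((h>5)&(h<22)&(s>70)&(v>60)&(np.arange(640)[None]>370)&(np.arange(640)[None]<450)); ys,xs=np.nonzero(w); rect=cv2.minAreaRect(np.c_[xs,ys].astype(np.float32)); print(rect,[np.round(unproj(c,p,10)) for p in cv2.boxPoints(rect)])
for cs in(['top'],['scene'],['top','scene']):
    print(cs,'cover',fit([(cov[c],cal[c]) for c in cs],(202,126,12,110),[547,283,0]))
    try: print(cs,'bin',fit([(fillhull(bn[c]),cal[c]) for c in cs],(150,130,0,70),[434,-396,5]))
    except Exception as e: print(e)
E
```

```text
bin top ([463.3, 280.8, 532.5, 348.9], 0.73)
case top ([183.5, 228.7, 249.1, 322.8], 0.8)
((406.4722900390625, 265.90521240234375), (39.53470993041992, 121.61451721191406), 2.147585391998291) [array([ 410., -129.,   10.]), array([ 716., -153.,   10.]), array([ 710., -254.,   10.]), array([ 404., -226.,   10.])]
bin scene ([101.0, 287.8, 185.8, 359.4], 0.81)
case scene ([319.1, 206.2, 408.3, 261.9], 0.67)
['top'] cover (array([546.58552794, 283.58965967,  -5.881302  ]), np.float64(403.8))
['top'] bin (array([ 435.36496941, -391.71808314,    7.59895746]), np.float64(114.99607843137255))
['scene'] cover (array([541.18223144, 283.24859117,  -6.12260842]), np.float64(168.06274509803922))
['scene'] bin (array([ 434.39167073, -391.55162047,    5.52349127]), np.float64(140.53333333333333))
['top', 'scene'] cover (array([543.27533636, 281.88673931,  -5.76321186]), np.float64(584.2745098039215))
['top', 'scene'] bin (array([ 435.18654398, -391.71051003,    6.84256863]), np.float64(267.8627450980392))
```

```bash
cat >> h.py <<'E'
import json,os,math
def down(yaw,tilt=0):
    # tool down, tool y in the direction of Rz(yaw)Rx(pi) y ; tilt about tool x
    return R.from_euler('z',yaw)*R.from_euler('x',np.pi)*R.from_euler('x',tilt)
def plan(wps,resync=False):
    """wps: (pos,Rot,extra_rows,grip or None); prints calls, stores commanded pose"""
    if os.path.exists('cmd.json') and not resync: d=json.load(open('cmd.json')); p=np.array(d['p']); r=R.from_quat(d['q'])
    elif resync: o=get_obs(); p=np.array(o['tool_pos']); r=R.from_euler('xyz',o['tcp_rot'])
    else: p=np.array([149.543,-503.271,226.741]); r=R.from_euler('xyz',[np.pi,0,.289])
    for pos,rot,ex,g in wps:
        pos=np.array(pos,float); n=max(1,math.ceil(np.abs(r.inv().apply(pos-p)).max()/119.9),math.ceil((r.inv()*rot).magnitude()/np.deg2rad(80)))
        rv=(r.inv()*rot).as_rotvec(); p0,r0=p,r
        for k in range(1,n+1):
            tp=p0+(pos-p0)*k/n; tr=r0*R.from_rotvec(rv*k/n)
            off=np.round(r.inv().apply(tp-p)/120,3); dr=np.round((r.inv()*tr).as_rotvec()/(2*np.pi),4)
            rows=math.ceil(max(np.linalg.norm(off)*120/60,np.linalg.norm(dr)*360/10.5,.01))+(ex if k==n else 0); rows=min(8,rows)
            print('rows',rows,'off',(off+0).tolist(),'rot',(dr+0).tolist(),'grip',g,'->',np.round(tp).astype(int).tolist())
            p=p+r.apply(off*120); r=r*R.from_rotvec(dr*2*np.pi)
    json.dump(dict(p=p.tolist(),q=r.as_quat().tolist()),open('cmd.json','w'))
def st():
    o=get_obs(); d=json.load(open('cmd.json')) if os.path.exists('cmd.json') else {'p':o['tool_pos'],'q':[1,0,0,0]}
    print('t',round(float(o['time']),2),'tcp',np.round(o['tool_pos'],1),np.round(o['tcp_rot'],3),'err',np.round(np.array(o['tool_pos'])-d['p'],1),'grip',round(float(o['grip_width']),1),'F',np.round(o['contact_force'],1))
E
python3 - <<'E'
from h import *
plan([([400,-280,240],down(-.06),0,None),([470,0,260],down(-.06),0,None),([545,270,270],down(-.06),2,None)])
E
```

```text
rows 2 off [0.844, -0.396, -0.037] rot [0.0, 0.0, 0.0185] grip None -> [233, -429, 231]
rows 2 off [0.792, -0.492, -0.037] rot [0.0, 0.0, 0.0185] grip None -> [317, -354, 236]
rows 2 off [0.729, -0.579, -0.036] rot [0.0, 0.0, 0.0185] grip None -> [400, -280, 240]
rows 2 off [0.148, -0.788, -0.056] rot [0.0, 0.0, 0.0] grip None -> [423, -187, 247]
rows 2 off [0.148, -0.788, -0.055] rot [0.0, 0.0, 0.0] grip None -> [447, -93, 253]
rows 2 off [0.147, -0.788, -0.056] rot [0.0, 0.0, 0.0] grip None -> [470, 0, 260]
rows 2 off [0.163, -0.761, -0.028] rot [0.0, 0.0, 0.0] grip None -> [495, 90, 263]
rows 2 off [0.164, -0.761, -0.028] rot [0.0, 0.0, 0.0] grip None -> [520, 180, 267]
rows 4 off [0.163, -0.762, -0.027] rot [0.0, 0.0, 0.0] grip None -> [545, 270, 270]
```

Request:
{"method": "send_rows", "body": {"offset": [[0.844, -0.396, -0.037], [0.844, -0.396, -0.037]], "delta_rot": [[0, 0, 0.0185], [0, 0, 0.0185]]}}

```text
time: 1.65
tool_pos: [233.9, -427.8, 231.1]
tcp_rot: [-3.141, -0.0, 0.17]
contact_force: [0.2, -0.3, -0.4]
grip_width: 91.9
finger_force: 0.0
```

Request:
{"method": "send_rows", "body": {"offset": [[0.792, -0.492, -0.037], [0.792, -0.492, -0.037]], "delta_rot": [[0, 0, 0.0185], [0, 0, 0.0185]]}}

```text
time: 1.9
tool_pos: [317.9, -352.8, 235.9]
tcp_rot: [3.141, -0.0, 0.055]
contact_force: [0.6, -0.9, 0.6]
grip_width: 91.5
finger_force: 0.0
```

Request:
{"method": "send_rows", "body": {"offset": [[0.729, -0.579, -0.036], [0.729, -0.579, -0.036]], "delta_rot": [[0, 0, 0.0185], [0, 0, 0.0185]]}}

```text
time: 2.15
tool_pos: [401.5, -278.5, 240.2]
tcp_rot: [3.141, -0.001, -0.061]
contact_force: [0.2, 0.2, -0.4]
grip_width: 92.1
finger_force: 0.0
```

Request:
{"method": "send_rows", "body": {"offset": [[0.148, -0.788, -0.056], [0.148, -0.788, -0.056]], "delta_rot": [[0, 0, 0], [0, 0, 0]]}}

```text
time: 2.4
tool_pos: [424.0, -184.2, 246.8]
tcp_rot: [-3.141, -0.0, -0.058]
contact_force: [0.3, 0.4, 1.0]
grip_width: 91.6
finger_force: 0.0
```

Request:
{"method": "send_rows", "body": {"offset": [[0.148, -0.788, -0.055], [0.148, -0.788, -0.055]], "delta_rot": [[0, 0, 0], [0, 0, 0]]}}

```text
time: 2.65
tool_pos: [447.1, -91.1, 253.6]
tcp_rot: [-3.141, -0.001, -0.058]
contact_force: [-0.0, 0.1, 0.2]
grip_width: 92.0
finger_force: 0.0
```

Request:
{"method": "send_rows", "body": {"offset": [[0.147, -0.788, -0.056], [0.147, -0.788, -0.056]], "delta_rot": [[0, 0, 0], [0, 0, 0]]}}

```text
time: 2.9
tool_pos: [470.4, 2.3, 260.3]
tcp_rot: [-3.141, -0.001, -0.058]
contact_force: [0.2, -1.0, 0.6]
grip_width: 91.7
finger_force: 0.0
```

Request:
{"method": "send_rows", "body": {"offset": [[0.163, -0.761, -0.028], [0.163, -0.761, -0.028]], "delta_rot": [[0, 0, 0], [0, 0, 0]]}}

```text
time: 3.15
tool_pos: [495.4, 92.5, 263.5]
tcp_rot: [-3.141, -0.001, -0.058]
contact_force: [0.5, -0.4, -0.6]
grip_width: 92.0
finger_force: 0.0
```

Request:
{"method": "send_rows", "body": {"offset": [[0.164, -0.761, -0.028], [0.164, -0.761, -0.028]], "delta_rot": [[0, 0, 0], [0, 0, 0]]}}

```text
time: 3.4
tool_pos: [520.4, 182.5, 266.6]
tcp_rot: [-3.141, -0.0, -0.058]
contact_force: [0.1, -0.4, 0.7]
grip_width: 92.0
finger_force: 0.0
```

Request:
{"method": "send_rows", "body": {"offset": [[0.163, -0.762, -0.027], [0.163, -0.762, -0.027], [0.163, -0.762, -0.027], [0.163, -0.762, -0.027]], "delta_rot": [[0, 0, 0], [0, 0, 0], [0, 0, 0], [0, 0, 0]]}}

```text
time: 3.9
tool_pos: [544.9, 269.3, 269.6]
tcp_rot: [3.141, 0.001, -0.06]
contact_force: [-0.2, 0.1, 1.3]
grip_width: 91.8
finger_force: 0.0
```

Run:
```python
from h import *
cal=optics.get_calibration('wrist'); im=save('wrist','w1'); st()
print(cal['fx'],np.round(np.array(cal['world_from_camera']),3).tolist())
H=hsv(im); v=H[...,2];s=H[...,1]
# handle: dark region near expected projection
print('exp handle',proj(None,(545,283,146),cal),proj(None,(500,285,146),cal),proj(None,(590,280,146),cal))
for n in('cover','case'):
    r=finder.pinpoint(n,'wrist'); print(n,[(d['uv'],d['confidence']) for d in r])
```

```text
t 3.95 tcp [545.  269.  269.8] [ 3.141  0.    -0.061] err [ 0.  -1.1 -0.1] grip 91.7 F [ 0.1 -0.3 -0.2]
390.6221917476775 [[-0.059, -0.964, -0.26, 613.254], [-0.998, 0.058, 0.014, 265.429], [0.002, 0.26, -0.966, 426.694], [0.0, 0.0, 0.0, 1.0]]
exp handle [292.97524441 237.15827342] [294.57877287 293.97464427] [292.64145847 175.45413864]
cover [([299.1, 208.3], 0.91)]
case []
```

View pics/w1.png

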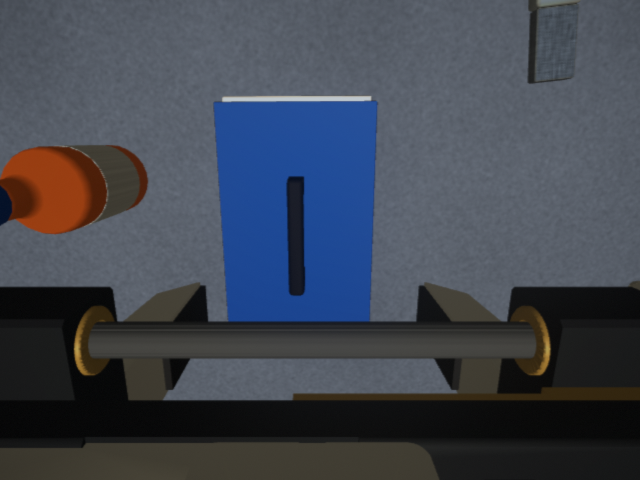

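The handle spans pixels (295,178) to (297,294). That puts its centre at about (544.5, 281) with yaw −0.06, consistent with the fit.

Run:
```python
from h import *
d=down(-.06)
plan([([544.7,281,160],d,1,None),([544.7,281,118],d,2,None),([544.7,281,118],d,6,0),([544.7,281,168],d,1,None),([544.7,281,226],d,1,None),([480,40,226],d,2,None),([480,40,120],d,1,None),([480,40,107],d,3,None)])
```

```text
rows 3 off [-0.008, -0.091, 0.916] rot [0.0, 0.0, 0.0] grip None -> [545, 281, 160]
rows 3 off [0.0, 0.0, 0.35] rot [0.0, 0.0, 0.0] grip None -> [545, 281, 118]
rows 7 off [0.0, 0.0, 0.0] rot [0.0, 0.0, 0.0] grip 0 -> [545, 281, 118]
rows 2 off [0.0, 0.0, -0.416] rot [0.0, 0.0, 0.0] grip None -> [545, 281, 168]
rows 2 off [0.0, 0.0, -0.484] rot [0.0, 0.0, 0.0] grip None -> [545, 281, 226]
rows 2 off [-0.139, 0.679, 0.0] rot [0.0, 0.0, 0.0] grip None -> [523, 201, 226]
rows 2 off [-0.14, 0.679, 0.0] rot [0.0, 0.0, 0.0] grip None -> [502, 120, 226]
rows 4 off [-0.139, 0.679, 0.0] rot [0.0, 0.0, 0.0] grip None -> [480, 40, 226]
rows 3 off [0.0, 0.0, 0.884] rot [0.0, 0.0, 0.0] grip None -> [480, 40, 120]
rows 4 off [0.0, 0.0, 0.108] rot [0.0, 0.0, 0.0] grip None -> [480, 40, 107]
```

Request:
{"method": "send_rows", "body": {"offset": [[-0.008, -0.091, 0.916], [-0.008, -0.091, 0.916], [-0.008, -0.091, 0.916]], "delta_rot": [[0, 0, 0], [0, 0, 0], [0, 0, 0]]}}

```text
time: 4.42
tool_pos: [542.7, 279.4, 156.8]
tcp_rot: [3.138, 0.007, -0.061]
contact_force: [0.3, -0.5, 0.0]
grip_width: 91.9
finger_force: 0.0
```

Request:
{"method": "send_rows", "body": {"offset": [[0, 0, 0.35], [0, 0, 0.35], [0, 0, 0.35]], "delta_rot": [[0, 0, 0], [0, 0, 0], [0, 0, 0]]}}

```text
time: 4.8
tool_pos: [546.3, 281.0, 120.8]
tcp_rot: [-3.14, -0.003, -0.06]
contact_force: [-0.5, 1.0, -0.6]
grip_width: 91.5
finger_force: 0.0
```

Request:
{"method": "send_rows", "body": {"offset": [[0, 0, 0], [0, 0, 0], [0, 0, 0], [0, 0, 0], [0, 0, 0], [0, 0, 0], [0, 0, 0]], "delta_rot": [[0, 0, 0], [0, 0, 0], [0, 0, 0], [0, 0, 0], [0, 0, 0], [0, 0, 0], [0, 0, 0]], "grip": 0}}

```text
time: 5.68
tool_pos: [544.9, 280.9, 117.9]
tcp_rot: [3.141, 0.0, -0.06]
contact_force: [-0.4, 0.4, 0.5]
grip_width: 27.0
finger_force: 0.0
```

Request:
{"method": "send_rows", "body": {"offset": [[0, 0, -0.2], [0, 0, -0.416], [0, 0, -0.416]], "delta_rot": [[0, 0, 0], [0, 0, 0], [0, 0, 0]]}}

```text
time: 6.05
tool_pos: [546.0, 281.4, 169.9]
tcp_rot: [-3.14, -0.004, -0.06]
contact_force: [-0.3, 0.2, -0.0]
grip_width: 0.7
finger_force: 0.0
```

The fingers needed more time to close. I'll reopen to half, go back down and close for longer.

Request:
{"method": "send_rows", "body": {"offset": [[0, 0, 0], [0, 0, 0], [0, 0, 0], [0, 0, 0], [0, 0, 0], [0, 0, 0]], "delta_rot": [[0, 0, 0], [0, 0, 0], [0, 0, 0], [0, 0, 0], [0, 0, 0], [0, 0, 0]], "grip": 0.45}}

```text
time: 6.8
tool_pos: [544.9, 280.9, 167.8]
tcp_rot: [3.141, 0.0, -0.06]
contact_force: [-0.3, -0.6, -0.2]
grip_width: 41.4
finger_force: 0.0
```

Request:
{"method": "send_rows", "body": {"offset": [[0, 0, 0.416], [0, 0, 0.416], [0, 0, 0.416], [0, 0, 0.416]], "delta_rot": [[0, 0, 0], [0, 0, 0], [0, 0, 0], [0, 0, 0]]}}

```text
time: 7.3
tool_pos: [545.9, 281.3, 119.9]
tcp_rot: [-3.14, -0.003, -0.06]
contact_force: [-0.4, -0.7, 0.2]
grip_width: 41.3
finger_force: 0.0
```

Request:
{"method": "send_rows", "body": {"offset": [[0, 0, 0], [0, 0, 0], [0, 0, 0], [0, 0, 0], [0, 0, 0], [0, 0, 0], [0, 0, 0], [0, 0, 0]], "delta_rot": [[0, 0, 0], [0, 0, 0], [0, 0, 0], [0, 0, 0], [0, 0, 0], [0, 0, 0], [0, 0, 0], [0, 0, 0]], "grip": 0}}

```text
time: 8.3
tool_pos: [544.8, 280.9, 117.9]
tcp_rot: [3.142, 0.0, -0.06]
contact_force: [0.5, 1.4, 0.4]
grip_width: 11.7
finger_force: 30.0
```

Request:
{"method": "send_rows", "body": {"offset": [[0, 0, -0.2], [0, 0, -0.416], [0, 0, -0.416]], "delta_rot": [[0, 0, 0], [0, 0, 0], [0, 0, 0]]}}

```text
time: 8.68
tool_pos: [545.8, 281.1, 169.4]
tcp_rot: [-3.14, -0.003, -0.06]
contact_force: [0.2, -0.4, -2.3]
grip_width: 11.5
finger_force: 30.0
```

Request:
{"method": "send_rows", "body": {"offset": [[0, 0, -0.3], [0, 0, -0.484], [0, 0, -0.484], [0, 0, -0.484]], "delta_rot": [[0, 0, 0], [0, 0, 0], [0, 0, 0], [0, 0, 0]]}}

```text
time: 9.18
tool_pos: [544.1, 280.5, 223.7]
tcp_rot: [3.14, 0.003, -0.06]
contact_force: [-0.8, 0.7, -2.6]
grip_width: 11.7
finger_force: 30.0
```

Request:
{"method": "send_rows", "body": {"offset": [[-0.05, 0.22, 0], [-0.1, 0.45, 0], [-0.139, 0.679, 0]], "delta_rot": [[0, 0, 0], [0, 0, 0], [0, 0, 0]]}}

```text
time: 9.55
tool_pos: [522.2, 199.6, 223.9]
tcp_rot: [3.14, 0.003, -0.06]
contact_force: [0.1, -0.6, -2.1]
grip_width: 11.8
finger_force: 30.0
```

Request:
{"method": "send_rows", "body": {"offset": [[-0.05, 0.22, 0], [-0.1, 0.45, 0], [-0.14, 0.679, 0]], "delta_rot": [[0, 0, 0], [0, 0, 0], [0, 0, 0]]}}

```text
time: 9.93
tool_pos: [500.5, 119.3, 224.2]
tcp_rot: [3.141, 0.003, -0.06]
contact_force: [-1.1, 0.4, -2.4]
grip_width: 11.7
finger_force: 30.0
```

Request:
{"method": "send_rows", "body": {"offset": [[-0.05, 0.22, 0], [-0.1, 0.45, 0], [-0.139, 0.679, 0], [-0.139, 0.679, 0], [-0.139, 0.679, 0], [-0.139, 0.679, 0]], "delta_rot": [[0, 0, 0], [0, 0, 0], [0, 0, 0], [0, 0, 0], [0, 0, 0], [0, 0, 0]]}}

```text
time: 10.68
tool_pos: [480.1, 40.6, 225.5]
tcp_rot: [-3.141, 0.001, -0.059]
contact_force: [-0.2, 0.0, -1.9]
grip_width: 11.6
finger_force: 30.0
```

Request:
{"method": "send_rows", "body": {"offset": [[0, 0, 0.3], [0, 0, 0.6], [0, 0, 0.884], [0, 0, 0.884]], "delta_rot": [[0, 0, 0], [0, 0, 0], [0, 0, 0], [0, 0, 0]]}}

```text
time: 11.18
tool_pos: [478.4, 40.6, 117.8]
tcp_rot: [-3.142, 0.006, -0.059]
contact_force: [-0.9, -0.0, -1.3]
grip_width: 11.9
finger_force: 30.0
```

Request:
{"method": "send_rows", "body": {"offset": [[0, 0, 0.04], [0, 0, 0.08], [0, 0, 0.1], [0, 0, 0.108], [0, 0, 0.108], [0, 0, 0.108]], "delta_rot": [[0, 0, 0], [0, 0, 0], [0, 0, 0], [0, 0, 0], [0, 0, 0], [0, 0, 0]]}}

```text
time: 11.92
tool_pos: [480.2, 39.9, 107.1]
tcp_rot: [3.141, -0.0, -0.06]
contact_force: [-0.3, 0.0, -2.6]
grip_width: 11.3
finger_force: 30.0
```

Request:
{"method": "send_rows", "body": {"offset": [[0, 0, 0.012], [0, 0, 0.012], [0, 0, 0.012]], "delta_rot": [[0, 0, 0], [0, 0, 0], [0, 0, 0]]}}

```text
time: 12.3
tool_pos: [480.4, 40.1, 105.8]
tcp_rot: [-3.141, -0.001, -0.06]
contact_force: [-0.1, 2.2, 3.8]
grip_width: 11.6
finger_force: 30.0
```

Request:
{"method": "send_rows", "body": {"offset": [[0, 0, 0], [0, 0, 0], [0, 0, 0], [0, 0, 0], [0, 0, 0], [0, 0, 0]], "delta_rot": [[0, 0, 0], [0, 0, 0], [0, 0, 0], [0, 0, 0], [0, 0, 0], [0, 0, 0]], "grip": 0.5}}

```text
time: 13.05
tool_pos: [480.2, 39.9, 105.5]
tcp_rot: [3.141, -0.0, -0.06]
contact_force: [-0.7, -0.8, 0.1]
grip_width: 45.7
finger_force: 0.0
```

Run:
```python
from h import *
json.dump({'p':[480,40,105.6],'q':down(-.06).as_quat().tolist()},open('cmd.json','w'))
st()
d=down(np.pi/2-.06)
plan([([480,40,225],down(-.06),0,None),([540,150,270],d,0,None),([515,275,270],d,3,.3)])
```

```text
t 13.05 tcp [480.2  39.9 105.5] [ 3.141 -0.    -0.06 ] err [ 0.2 -0.1 -0.1] grip 45.7 F [-0.7 -0.8  0.1]
rows 2 off [0.0, 0.0, -0.995] rot [0.0, 0.0, 0.0] grip None -> [480, 40, 225]
rows 5 off [0.222, -0.472, -0.188] rot [0.0, 0.0, -0.125] grip None -> [510, 95, 248]
rows 5 off [0.492, -0.177, -0.187] rot [0.0, 0.0, -0.125] grip None -> [540, 150, 270]
rows 2 off [0.514, -0.136, 0.0] rot [0.0, 0.0, 0.0] grip 0.3 -> [528, 213, 270]
rows 5 off [0.513, -0.135, 0.0] rot [0.0, 0.0, 0.0] grip 0.3 -> [515, 275, 270]
```

Request:
{"method": "send_rows", "body": {"offset": [[0, 0, -0.5], [0, 0, -0.995], [0, 0, -0.995]], "delta_rot": [[0, 0, 0], [0, 0, 0], [0, 0, 0]]}}

```text
time: 13.42
tool_pos: [482.7, 39.8, 229.4]
tcp_rot: [3.141, -0.01, -0.06]
contact_force: [0.3, -0.4, 0.7]
grip_width: 45.9
finger_force: 0.0
```

Request:
{"method": "send_rows", "body": {"offset": [[0.222, -0.472, -0.188], [0.222, -0.472, -0.188], [0.222, -0.472, -0.188], [0.222, -0.472, -0.188], [0.222, -0.472, -0.188]], "delta_rot": [[0, 0, -0.125], [0, 0, -0.125], [0, 0, -0.125], [0, 0, -0.125], [0, 0, -0.125]]}}

```text
time: 14.05
tool_pos: [509.7, 94.9, 246.3]
tcp_rot: [-3.14, 0.002, 0.726]
contact_force: [0.6, -0.8, 0.1]
grip_width: 46.4
finger_force: 0.0
```

Request:
{"method": "send_rows", "body": {"offset": [[0.492, -0.177, -0.187], [0.492, -0.177, -0.187], [0.492, -0.177, -0.187], [0.492, -0.177, -0.187], [0.492, -0.177, -0.187]], "delta_rot": [[0, 0, -0.125], [0, 0, -0.125], [0, 0, -0.125], [0, 0, -0.125], [0, 0, -0.125]], "grip": 0.3}}

```text
time: 14.68
tool_pos: [540.0, 149.9, 269.2]
tcp_rot: [-3.141, 0.0, 1.509]
contact_force: [-0.0, 0.3, -0.1]
grip_width: 27.4
finger_force: 0.0
```

Request:
{"method": "send_rows", "body": {"offset": [[0.7, 0, -0.25], [0.7, 0, -0.25], [0.7, 0, -0.25], [0.7, 0, -0.25], [0.7, 0, -0.25]], "delta_rot": [[0, 0, 0], [0, 0, 0], [0, 0, 0], [0, 0, 0], [0, 0, 0]]}}

```text
time: 15.3
tool_pos: [545.2, 232.7, 299.4]
tcp_rot: [-3.141, 0.001, 1.509]
contact_force: [-0.4, 0.3, 0.2]
grip_width: 27.5
finger_force: 0.0
```

Run:
```python
from h import *
st(); cal=optics.get_calibration('wrist'); im=save('wrist','w2'); np.save('w2cal.npy',cal,allow_pickle=True)
for n,z in[('slot0',12),('slot1',12),('slot2',12),('slot3',12),('worn0',52),('case',0)]:
    r=finder.pinpoint(n,'wrist'); print(n,[(np.round(d['uv'],1),round(d['confidence'],2),np.round(unproj(None,d['uv'],z,cal),1)) for d in r[:3]])
```

```text
t 15.3 tcp [545.2 232.7 299.4] [-3.141e+00  1.000e-03  1.509e+00] err [ 30.2 -42.3  29.4] grip 27.5 F [-0.4  0.3  0.2]
slot0 [(array([242.8, 158.3]), 0.81, array([470.2, 287.6,  12. ])), (array([283.8, 156.7]), 0.73, array([515.8, 286.5,  12. ])), (array([328.4, 154.6]), 0.56, array([565.4, 285.7,  12. ]))]
slot1 [(array([242.8, 158.3]), 0.81, array([470.2, 287.6,  12. ])), (array([283.8, 156.7]), 0.73, array([515.8, 286.5,  12. ])), (array([328.4, 154.6]), 0.56, array([565.4, 285.7,  12. ]))]
slot2 [(array([242.8, 158.3]), 0.81, array([470.2, 287.6,  12. ])), (array([283.8, 156.7]), 0.73, array([515.8, 286.5,  12. ])), (array([328.4, 154.6]), 0.56, array([565.4, 285.7,  12. ]))]
slot3 [(array([242.8, 158.3]), 0.81, array([470.2, 287.6,  12. ])), (array([283.8, 156.7]), 0.73, array([515.8, 286.5,  12. ])), (array([328.4, 154.6]), 0.56, array([565.4, 285.7,  12. ]))]
worn0 [(array([238.8, 154.3]), 0.57, array([473.6, 293.1,  52. ]))]
case [(array([309.6, 158.3]), 0.8, array([544.2, 282.5,   0. ]))]
```

View pics/w2.png

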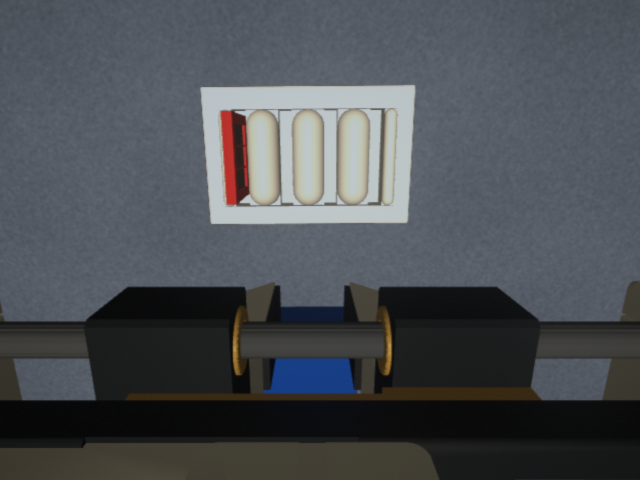

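One worn screen is in slot 0, at pixel x≈221–245. The slab corners are at about (202,88), (414,86), (408,222) and (211,222). I'll refine the case pose from the slab corners and then check the worn screen.

Run:
```python
from h import *
cal=np.load('w2cal.npy',allow_pickle=True).item(); im=cv2.cvtColor(cv2.imread('pics/w2.png'),cv2.COLOR_BGR2RGB)
H=hsv(im); roi=np.zeros((480,640),bool); roi[70:240,190:430]=1
m=clean(((H[...,1]<60)&(H[...,2]>150)&roi)|((H[...,1]>150)&(H[...,0]<8)&roi))
c,_=cv2.findContours(m.astype(np.uint8),0,2); o=np.zeros((480,640),np.uint8); cv2.drawContours(o,c,-1,1,-1)
v,e=fit([(o.astype(float),cal)],(230,150,0,12),[544,282,-6]); print('case',v,e)
red=((H[...,1]>150)&((H[...,0]<8)|(H[...,0]>174))&(H[...,2]>170)&roi); red=clean(red)
ys,xs=np.nonzero(red); r=cv2.minAreaRect(np.c_[xs,ys].astype(np.float32)); print(r,[np.round(unproj(None,p,92,cal),1) for p in cv2.boxPoints(r)])
y=v[2]/100
for k,x in enumerate((-72,-24,24,72)): print(k,v[0]+np.cos(y)*x,v[1]+np.sin(y)*x)
```

```text
case [542.35923204 283.12130395  -5.18927172] 961.6196078431371
((228.27151489257812, 157.2082977294922), (92.25980377197266, 9.2066650390625), 86.3086166381836) [array([469.1, 331.7,  92. ]), array([477.3, 331.7,  92. ]), array([473.3, 249.9,  92. ]), array([464.6, 249.9,  92. ])]
0 470.4561530385498 286.85590293778705
1 518.3915390417883 284.3661702773326
2 566.3269250450267 281.87643761687826
3 614.2623110482651 279.38670495642384
```

Run:
```python
from h import *
json.dump({'p':[545.2,232.5,300],'q':down(np.pi/2-.06).as_quat().tolist()},open('cmd.json','w'))
d=down(np.pi/2-.055)
plan([([471,289,120],d,2,None),([471,289,55],d,3,None)])
plan([([471,289,135],d,0,None),([471,289,215],d,0,None),([435,-392,215],d,1,None),([435,-392,75],d,3,None)])
```

```text
rows 2 off [0.216, -0.323, 0.75] rot [0.0, 0.0, -0.0004] grip None -> [508, 261, 210]
rows 4 off [0.218, -0.322, 0.75] rot [0.0, 0.0, -0.0004] grip None -> [471, 289, 120]
rows 5 off [0.0, 0.0, 0.542] rot [0.0, 0.0, 0.0] grip None -> [471, 289, 55]
rows 2 off [0.0, 0.0, -0.667] rot [0.0, 0.0, 0.0] grip None -> [471, 289, 135]
rows 2 off [0.0, 0.0, -0.667] rot [0.0, 0.0, 0.0] grip None -> [471, 289, 215]
rows 2 off [-0.947, 0.002, 0.0] rot [0.0, 0.0, 0.0] grip None -> [465, 176, 215]
rows 2 off [-0.947, 0.002, 0.0] rot [0.0, 0.0, 0.0] grip None -> [459, 62, 215]
rows 2 off [-0.948, 0.002, 0.0] rot [0.0, 0.0, 0.0] grip None -> [453, -51, 215]
rows 2 off [-0.947, 0.002, 0.0] rot [0.0, 0.0, 0.0] grip None -> [447, -165, 215]
rows 2 off [-0.947, 0.002, 0.0] rot [0.0, 0.0, 0.0] grip None -> [441, -278, 215]
rows 3 off [-0.947, 0.002, 0.0] rot [0.0, 0.0, 0.0] grip None -> [435, -392, 215]
rows 2 off [0.0, 0.0, 0.583] rot [0.0, 0.0, 0.0] grip None -> [435, -392, 145]
rows 5 off [0.0, 0.0, 0.584] rot [0.0, 0.0, 0.0] grip None -> [435, -392, 75]
```

Request:
{"method": "send_rows", "body": {"offset": [[0.216, -0.323, 0.75], [0.216, -0.323, 0.75]], "delta_rot": [[0, 0, -0.0004], [0, 0, -0.0004]]}}

```text
time: 15.9
tool_pos: [506.6, 262.1, 207.8]
tcp_rot: [-3.14, 0.001, 1.513]
contact_force: [-0.3, -0.6, 0.7]
grip_width: 27.4
finger_force: 0.0
```

Request:
{"method": "send_rows", "body": {"offset": [[0.218, -0.322, 0.75], [0.218, -0.322, 0.75], [0.218, -0.322, 0.75], [0.218, -0.322, 0.75]], "delta_rot": [[0, 0, -0.0004], [0, 0, -0.0004], [0, 0, -0.0004], [0, 0, -0.0004]]}}

```text
time: 16.4
tool_pos: [472.7, 290.5, 121.5]
tcp_rot: [3.139, -0.001, 1.516]
contact_force: [0.1, 0.5, -0.1]
grip_width: 27.6
finger_force: 0.0
```

Request:
{"method": "send_rows", "body": {"offset": [[0, 0, 0.27], [0, 0, 0.542], [0, 0, 0.542], [0, 0, 0.542], [0, 0, 0.542]], "delta_rot": [[0, 0, 0], [0, 0, 0], [0, 0, 0], [0, 0, 0], [0, 0, 0]]}}

```text
time: 17.02
tool_pos: [472.4, 290.7, 56.8]
tcp_rot: [3.138, -0.002, 1.516]
contact_force: [0.3, 0.7, -0.0]
grip_width: 27.5
finger_force: 0.0
```

Request:
{"method": "send_rows", "body": {"offset": [[0, 0, 0], [0, 0, 0], [0, 0, 0], [0, 0, 0], [0, 0, 0]], "delta_rot": [[0, 0, 0], [0, 0, 0], [0, 0, 0], [0, 0, 0], [0, 0, 0]], "grip": 0}}

```text
time: 17.65
tool_pos: [471.2, 290.4, 55.2]
tcp_rot: [3.141, -0.0, 1.516]
contact_force: [-0.9, -0.4, 4.8]
grip_width: 9.4
finger_force: 30.0
```

Request:
{"method": "send_rows", "body": {"offset": [[0, 0, -0.3], [0, 0, -0.667], [0, 0, -0.667]], "delta_rot": [[0, 0, 0], [0, 0, 0], [0, 0, 0]]}}

```text
time: 18.02
tool_pos: [472.8, 291.1, 137.9]
tcp_rot: [3.136, -0.003, 1.516]
contact_force: [0.5, -1.1, -1.7]
grip_width: 9.9
finger_force: 30.0
```

Request:
{"method": "send_rows", "body": {"offset": [[0, 0, -0.667], [0, 0, -0.667], [0, 0, -0.667]], "delta_rot": [[0, 0, 0], [0, 0, 0], [0, 0, 0]]}}

```text
time: 18.4
tool_pos: [471.3, 290.4, 215.0]
tcp_rot: [3.14, -0.0, 1.516]
contact_force: [0.0, 1.3, -1.8]
grip_width: 9.7
finger_force: 30.0
```

Request:
{"method": "send_rows", "body": {"offset": [[-0.3, 0, 0], [-0.947, 0.002, 0], [-0.947, 0.002, 0]], "delta_rot": [[0, 0, 0], [0, 0, 0], [0, 0, 0]]}}

```text
time: 18.77
tool_pos: [463.6, 174.1, 212.6]
tcp_rot: [-3.137, 0.002, 1.513]
contact_force: [-1.0, 0.5, -0.3]
grip_width: 10.0
finger_force: 30.0
```

Request:
{"method": "send_rows", "body": {"offset": [[-0.947, 0.002, 0], [-0.947, 0.002, 0]], "delta_rot": [[0, 0, 0], [0, 0, 0]]}}

```text
time: 19.02
tool_pos: [458.2, 62.2, 213.2]
tcp_rot: [-3.139, -0.0, 1.517]
contact_force: [1.4, -0.4, -0.1]
grip_width: 9.9
finger_force: 30.0
```

Request:
{"method": "send_rows", "body": {"offset": [[-0.948, 0.002, 0], [-0.948, 0.002, 0]], "delta_rot": [[0, 0, 0], [0, 0, 0]]}}

```text
time: 19.27
tool_pos: [452.3, -51.7, 213.4]
tcp_rot: [-3.139, -0.001, 1.516]
contact_force: [0.9, -0.3, -1.1]
grip_width: 9.9
finger_force: 30.0
```

Request:
{"method": "send_rows", "body": {"offset": [[-0.947, 0.002, 0], [-0.947, 0.002, 0]], "delta_rot": [[0, 0, 0], [0, 0, 0]]}}

```text
time: 19.52
tool_pos: [446.5, -165.2, 213.3]
tcp_rot: [-3.14, -0.001, 1.515]
contact_force: [0.5, 0.4, -0.3]
grip_width: 9.7
finger_force: 30.0
```

Request:
{"method": "send_rows", "body": {"offset": [[-0.947, 0.002, 0], [-0.947, 0.002, 0]], "delta_rot": [[0, 0, 0], [0, 0, 0]]}}

```text
time: 19.77
tool_pos: [440.6, -278.8, 213.1]
tcp_rot: [-3.14, -0.002, 1.515]
contact_force: [1.0, -0.2, 0.0]
grip_width: 10.2
finger_force: 30.0
```

Request:
{"method": "send_rows", "body": {"offset": [[-0.6, 0.002, 0], [-0.947, 0.002, 0], [-0.947, 0.002, 0], [-0.947, 0.002, 0]], "delta_rot": [[0, 0, 0], [0, 0, 0], [0, 0, 0], [0, 0, 0]]}}

```text
time: 20.27
tool_pos: [434.9, -389.6, 213.2]
tcp_rot: [-3.14, -0.003, 1.516]
contact_force: [0.3, 0.1, -0.7]
grip_width: 9.4
finger_force: 30.0
```

Request:
{"method": "send_rows", "body": {"offset": [[0, 0, 0.583], [0, 0, 0.583], [0, 0, 0.583]], "delta_rot": [[0, 0, 0], [0, 0, 0], [0, 0, 0]]}}

```text
time: 20.65
tool_pos: [435.7, -389.9, 145.7]
tcp_rot: [-3.142, -0.0, 1.517]
contact_force: [0.1, -0.3, 0.3]
grip_width: 9.6
finger_force: 30.0
```

Request:
{"method": "send_rows", "body": {"offset": [[0, 0, 0.3], [0, 0, 0.584], [0, 0, 0.584], [0, 0, 0.584]], "delta_rot": [[0, 0, 0], [0, 0, 0], [0, 0, 0], [0, 0, 0]]}}

```text
time: 21.15
tool_pos: [436.3, -391.8, 77.5]
tcp_rot: [3.139, 0.003, 1.516]
contact_force: [1.0, 0.3, -0.9]
grip_width: 9.8
finger_force: 30.0
```

Request:
{"method": "send_rows", "body": {"offset": [[0, 0, 0], [0, 0, 0], [0, 0, 0], [0, 0, 0]], "delta_rot": [[0, 0, 0], [0, 0, 0], [0, 0, 0], [0, 0, 0]], "grip": 0.35}}

```text
time: 21.65
tool_pos: [435.1, -390.8, 75.1]
tcp_rot: [3.141, 0.0, 1.516]
contact_force: [0.2, 0.8, 1.0]
grip_width: 31.9
finger_force: 0.0
```

Request:
{"method": "send_rows", "body": {"offset": [[0, 0, -1], [0, 0, -1], [0, 0, -1]], "delta_rot": [[0, 0, 0], [0, 0, 0], [0, 0, 0]]}}

```text
time: 22.02
tool_pos: [436.8, -392.7, 200.2]
tcp_rot: [3.134, 0.008, 1.516]
contact_force: [-0.2, 0.5, -0.1]
grip_width: 32.1
finger_force: 0.0
```

Run:
```python
from h import *
json.dump({'p':[435,-392,195],'q':down(np.pi/2-.055).as_quat().tolist()},open('cmd.json','w'))
st()
# viewpoint over the stand: tool x -> +y ; stand y -190
plan([([550,-245,320],down(np.pi/2-.085),3,.3)])
```

```text
t 22.02 tcp [ 436.8 -392.7  200.2] [3.134 0.008 1.516] err [ 1.8 -0.7  5.2] grip 32.1 F [-0.2  0.5 -0.1]
rows 2 off [0.638, 0.445, -0.521] rot [0.0, 0.0, 0.0024] grip 0.3 -> [492, -318, 258]
rows 5 off [0.644, 0.435, -0.521] rot [0.0, 0.0, 0.0024] grip 0.3 -> [550, -245, 320]
```

Request:
{"method": "send_rows", "body": {"offset": [[0.638, 0.445, -0.521], [0.638, 0.445, -0.521]], "delta_rot": [[0, 0, 0.0024], [0, 0, 0.0024]], "grip": 0.3}}

```text
time: 22.28
tool_pos: [493.0, -316.1, 257.5]
tcp_rot: [-3.141, -0.001, 1.5]
contact_force: [0.7, -0.8, -0.0]
grip_width: 27.8
finger_force: 0.0
```

Request:
{"method": "send_rows", "body": {"offset": [[0.644, 0.435, -0.521], [0.644, 0.435, -0.521], [0.644, 0.435, -0.521], [0.644, 0.435, -0.521], [0.644, 0.435, -0.521]], "delta_rot": [[0, 0, 0.0024], [0, 0, 0.0024], [0, 0, 0.0024], [0, 0, 0.0024], [0, 0, 0.0024]]}}

```text
time: 22.9
tool_pos: [549.1, -244.6, 318.4]
tcp_rot: [-3.139, -0.001, 1.484]
contact_force: [0.6, -0.8, 1.3]
grip_width: 27.5
finger_force: 0.0
```

Run:
```python
from h import *
st(); cal=optics.get_calibration('wrist'); im=save('wrist','w3'); np.save('w3cal.npy',cal,allow_pickle=True)
for n,z in[('clean0',50),('stand',0)]:
    r=finder.pinpoint(n,'wrist'); print(n,[(np.round(d['uv'],1),round(d['confidence'],2),np.round(unproj(None,d['uv'],z,cal),1)) for d in r[:4]])
im=optics.capture('top'); print([(d['box'],d['confidence']) for d in finder.boxes_of('worn0','top')])
```

```text
t 22.9 tcp [ 549.1 -244.6  318.4] [-3.139e+00 -1.000e-03  1.484e+00] err [-0.9  0.5 -1.6] grip 27.5 F [ 0.6 -0.8  1.3]
clean0 [(array([221.9, 160.3]), 0.85, array([ 455.8, -187.1,   50. ])), (array([286.9, 158.6]), 0.7, array([ 525.1, -191.2,   50. ])), (array([417.3, 157. ]), 0.64, array([ 663.3, -201.5,   50. ]))]
stand [(array([315.5, 157.6]), 0.76, array([ 555.7, -194.9,    0. ]))]
[]
```

View pics/w3.png

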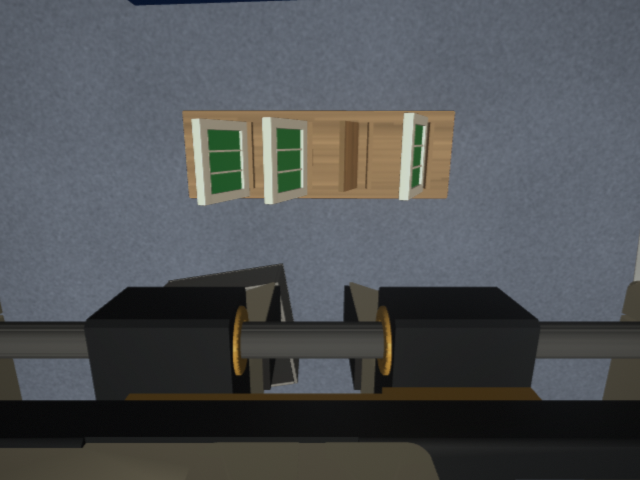

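Screens are at stations 0, 1 and 3, with top edges around (199,162), (269,161) and (407,156). The base corners are (184,111), (454,111), (447,198) and (190,198).

```bash
python3 - <<'E'
from h import *
cal=np.load('w3cal.npy',allow_pickle=True).item()
im=cv2.cvtColor(cv2.imread('pics/w3.png'),cv2.COLOR_BGR2RGB); H=hsv(im)
P=[unproj(None,p,10,cal)[:2] for p in[(184,111),(454,111),(447,198),(190,198)]]; print(np.round(P,1), 'mean',np.mean(P,0), 'yaw',np.arctan2(*(P[1]-P[0])[::-1]),np.arctan2(*(P[2]-P[3])[::-1]))
c=np.mean(P,0); yaw=-.08
m=(H[...,1]<70)&(H[...,2]>185); m[:100]=0;m[210:]=0;m[:,:180]=0;m[:,460:]=0
for x0,x1,cx in((190,215,-102),(258,283,-34),(398,418,102)):
    # top face: row-wise leftmost white run
    L=[];Rr=[]
    for r in range(130,195,1):
        xs=np.nonzero(m[r,x0:x1])[0]
        if len(xs):
            run=xs[0]; e=run
            while e+1<x1-x0 and m[r,x0+e+1]: e+=1
            L.append((x0+run,r))
    L=np.array(L,float); k=np.polyfit(L[:,1],L[:,0],1)
    # left visible edge = upper back edge of the top face (z 82.5)
    a,b=[unproj(None,(np.polyval(k,r),r),82.5,cal) for r in(120,203)]
    print(cx,'back edge at centre', (a+b)/2,'yaw',np.arctan2(-(a-b)[0],(a-b)[1]))
    # predicted top centre from base
    q=np.array([cx,0]); print('  station origin',c+[np.cos(yaw)*cx,np.sin(yaw)*cx])
E
python3 - <<'E'
import sys; sys.path.insert(0,'.')
from h import *
save('scene','scene1'); print([(d['box'],d['confidence']) for n in('worn0','bin') for d in finder.boxes_of(n,'scene')])
im=cv2.imread('pics/scene1.png') if os.path.exists('pics/scene1.png') else cv2.imread('pics/scene1.png')
cv2.imwrite('pics/c1.png',cv2.resize(im[270:380,80:220],None,fx=3,fy=3))
E
```

```text
[[ 411.8 -130.5]
 [ 715.7 -156.7]
 [ 708.2 -254.9]
 [ 402.2 -228.6]] mean [ 559.45564416 -192.67875475] yaw -0.086072207319667 -0.08557381730182931
-102 back edge at centre [ 436.33675859 -186.07963847   82.5       ] yaw -0.0857157836208162
  station origin [ 457.78187012 -184.52745597]
-34 back edge at centre [ 503.88430239 -191.88841644   82.5       ] yaw -0.09308849253902685
  station origin [ 525.56438615 -189.96165516]
102 back edge at centre [ 639.19007595 -203.52388154   82.5       ] yaw -0.08620171021702037
  station origin [ 661.1294182  -200.83005354]
[([129.1, 304.5, 166.2, 340.4], 0.61), ([101.6, 285.6, 185.7, 363.4], 0.84)]
```

```bash
cat >> h.py <<'E'
SY=-.086; TILT=np.deg2rad(-25)
TOP=[(440.9,-186.4,84.6),(508.4,-192.2,84.6),None,(643.7,-203.9,84.6)]
def grasp(k):
    r=down(np.pi/2+SY,TILT); z=r.apply([0,0,1]); t=np.array(TOP[k]); return t+32*z, t-40*z, r
E
python3 - <<'E'
from h import *
cal=np.load('w2cal.npy',allow_pickle=True).item()
P=[unproj(None,p,12,cal)[:2] for p in[(202,88),(414,86),(408,222),(211,222)]]; print(np.round(P,1),np.mean(P,0),[np.arctan2(*(P[i]-P[j])[::-1]) for i,j in((1,0),(2,3))])
json.dump({'p':[550,-245,320],'q':down(np.pi/2-.085).as_quat().tolist()},open('cmd.json','w'))
g,pre,r=grasp(0); print(g,pre)
plan([((pre[0]-20,pre[1],180),r,1,None),(pre,r,1,None),(g,r,3,None)])
E
```

```text
[[434.8 362.9]
 [659.6 351. ]
 [653.7 204. ]
 [425.6 218. ]] [543.41140498 283.95923304] [np.float64(-0.05289260642078428), np.float64(-0.06147718488553271)]
[ 454.37380424 -187.56161234   55.59815081] [ 424.0577447  -184.94798458  120.85231148]
rows 2 off [0.198, -0.627, 0.583] rot [-0.0347, 0.0, 0.0001] grip None -> [477, -215, 250]
rows 3 off [0.197, -0.739, 0.434] rot [-0.0347, 0.0, 0.0001] grip None -> [404, -185, 180]
rows 3 off [0.014, -0.058, 0.517] rot [0.0, 0.0, 0.0] grip None -> [424, -185, 121]
rows 5 off [0.0, 0.001, 0.6] rot [0.0, 0.0, 0.0] grip None -> [454, -188, 56]
```

View pics/c1.png

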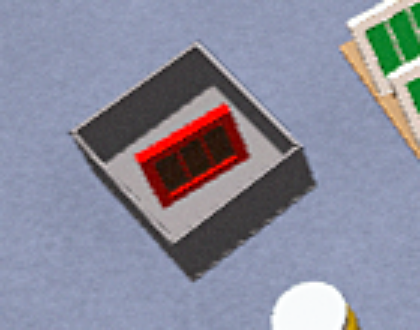

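The worn screen is in the bin. The case is at about (543.3, 283.3) with yaw −0.057. Next, pick clean screen 0.

Request:
{"method": "send_rows", "body": {"offset": [[0.198, -0.627, 0.583], [0.198, -0.627, 0.583]], "delta_rot": [[-0.0347, 0, 0.0001], [-0.0347, 0, 0.0001]]}}

```text
time: 23.55
tool_pos: [477.8, -214.5, 250.1]
tcp_rot: [2.918, 0.002, 1.484]
contact_force: [-0.4, -0.5, 0.5]
grip_width: 27.3
finger_force: 0.0
```

Request:
{"method": "send_rows", "body": {"offset": [[0.197, -0.739, 0.434], [0.197, -0.739, 0.434], [0.197, -0.739, 0.434]], "delta_rot": [[-0.0347, 0, 0.0001], [-0.0347, 0, 0.0001], [-0.0347, 0, 0.0001]]}}

```text
time: 23.92
tool_pos: [397.8, -178.1, 175.1]
tcp_rot: [2.716, -0.009, 1.483]
contact_force: [0.1, -0.9, 0.9]
grip_width: 27.5
finger_force: 0.0
```

Request:
{"method": "send_rows", "body": {"offset": [[0.014, -0.058, 0.517], [0.014, -0.058, 0.517], [0.014, -0.058, 0.517], [0.014, -0.058, 0.517]], "delta_rot": [[0, 0, 0], [0, 0, 0], [0, 0, 0], [0, 0, 0]]}}

```text
time: 24.42
tool_pos: [425.6, -184.8, 123.9]
tcp_rot: [2.701, 0.003, 1.485]
contact_force: [0.1, -0.5, 0.9]
grip_width: 27.6
finger_force: 0.0
```

Request:
{"method": "send_rows", "body": {"offset": [[0, 0, 0.2], [0, 0, 0.4], [0, 0, 0.6], [0, 0, 0.6], [0, 0, 0.6], [0, 0, 0.6]], "delta_rot": [[0, 0, 0], [0, 0, 0], [0, 0, 0], [0, 0, 0], [0, 0, 0], [0, 0, 0]]}}

```text
time: 25.18
tool_pos: [455.2, -187.0, 57.5]
tcp_rot: [2.703, 0.001, 1.484]
contact_force: [0.1, 0.2, -0.2]
grip_width: 27.6
finger_force: 0.0
```

Request:
{"method": "send_rows", "body": {"offset": [[0, 0, 0], [0, 0, 0], [0, 0, 0], [0, 0, 0], [0, 0, 0]], "delta_rot": [[0, 0, 0], [0, 0, 0], [0, 0, 0], [0, 0, 0], [0, 0, 0]], "grip": 0}}

```text
time: 25.8
tool_pos: [455.0, -186.6, 56.2]
tcp_rot: [2.705, -0.0, 1.484]
contact_force: [-1.3, 0.7, 2.2]
grip_width: 9.9
finger_force: 30.0
```

```bash
cat >> h.py <<'E'
CX,CY,CYAW=543.4,283.4,-.057
def slot(k): x=(-72,-24,24,72)[k]; return CX+np.cos(CYAW)*x, CY+np.sin(CYAW)*x
E
python3 - <<'E'
from h import *
st(); g,pre,r=grasp(0); z=r.apply([0,0,1]); d=down(np.pi/2+CYAW); sx,sy=slot(0); up=g-90*z
plan([(up,r,1,None),((up[0]+20,up[1]+60,215),d,0,None),((sx,sy,215),d,2,None),((sx,sy,105),d,3,None),((sx,sy,61),d,3,None)])
E
```

```text
t 25.8 tcp [ 455.  -186.6   56.2] [ 2.705 -0.     1.484] err [0.6 0.9 0.5] grip 9.9 F [-1.3  0.7  2.2]
rows 3 off [0.0, -0.001, -0.75] rot [0.0, 0.0, 0.0] grip None -> [416, -184, 137]
rows 3 off [0.513, 0.386, -0.536] rot [0.0694, 0.001, -0.0046] grip None -> [436, -124, 215]
rows 2 off [0.861, 0.024, 0.0] rot [0.0, 0.0, 0.0] grip None -> [445, -21, 215]
rows 2 off [0.86, 0.024, 0.0] rot [0.0, 0.0, 0.0] grip None -> [454, 82, 215]
rows 2 off [0.861, 0.024, 0.001] rot [0.0, 0.0, 0.0] grip None -> [463, 185, 215]
rows 4 off [0.861, 0.024, 0.0] rot [0.0, 0.0, 0.0] grip None -> [472, 288, 215]
rows 5 off [-0.001, 0.0, 0.916] rot [0.0, 0.0, 0.0] grip None -> [472, 288, 105]
rows 4 off [0.0, 0.0, 0.367] rot [0.0, 0.0, 0.0] grip None -> [472, 288, 61]
```

Request:
{"method": "send_rows", "body": {"offset": [[0, 0, -0.25], [0, 0, -0.5], [0, -0.001, -0.75], [0, -0.001, -0.75]], "delta_rot": [[0, 0, 0], [0, 0, 0], [0, 0, 0], [0, 0, 0]]}}

```text
time: 26.3
tool_pos: [417.2, -183.9, 139.0]
tcp_rot: [2.703, 0.002, 1.484]
contact_force: [-0.1, -0.5, -0.1]
grip_width: 9.6
finger_force: 30.0
```

Request:
{"method": "send_rows", "body": {"offset": [[0.513, 0.386, -0.536], [0.513, 0.386, -0.536], [0.513, 0.386, -0.536], [0.513, 0.386, -0.536]], "delta_rot": [[0.0694, 0.001, -0.0046], [0.0694, 0.001, -0.0046], [0.0694, 0.001, -0.0046], [0.0694, 0.001, -0.0046]]}}

```text
time: 26.8
tool_pos: [439.7, -122.3, 215.3]
tcp_rot: [3.14, -0.0, 1.519]
contact_force: [-1.1, -0.1, -1.9]
grip_width: 9.6
finger_force: 30.0
```

Request:
{"method": "send_rows", "body": {"offset": [[0.861, 0.024, 0], [0.861, 0.024, 0]], "delta_rot": [[0, 0, 0], [0, 0, 0]]}}

```text
time: 27.05
tool_pos: [444.7, -18.3, 212.7]
tcp_rot: [-3.139, -0.004, 1.515]
contact_force: [0.1, 0.2, -1.5]
grip_width: 9.8
finger_force: 30.0
```

Request:
{"method": "send_rows", "body": {"offset": [[0.86, 0.024, 0], [0.86, 0.024, 0]], "delta_rot": [[0, 0, 0], [0, 0, 0]]}}

```text
time: 27.3
tool_pos: [453.3, 84.8, 212.9]
tcp_rot: [-3.139, -0.003, 1.516]
contact_force: [0.4, -0.1, 0.2]
grip_width: 9.8
finger_force: 30.0
```

Request:
{"method": "send_rows", "body": {"offset": [[0.861, 0.024, 0.001], [0.861, 0.024, 0.001]], "delta_rot": [[0, 0, 0], [0, 0, 0]]}}

```text
time: 27.55
tool_pos: [462.2, 187.7, 212.7]
tcp_rot: [-3.139, -0.003, 1.516]
contact_force: [0.0, -1.9, 0.1]
grip_width: 9.9
finger_force: 30.0
```

Request:
{"method": "send_rows", "body": {"offset": [[0.43, 0.012, 0], [0.861, 0.024, 0], [0.861, 0.024, 0], [0.861, 0.024, 0]], "delta_rot": [[0, 0, 0], [0, 0, 0], [0, 0, 0], [0, 0, 0]]}}

```text
time: 28.05
tool_pos: [471.2, 287.8, 213.1]
tcp_rot: [-3.138, 0.0, 1.515]
contact_force: [-0.2, -0.0, -1.1]
grip_width: 9.8
finger_force: 30.0
```

Request:
{"method": "send_rows", "body": {"offset": [[-0.001, 0, 0.45], [-0.001, 0, 0.916], [-0.001, 0, 0.916], [-0.001, 0, 0.916], [-0.001, 0, 0.916]], "delta_rot": [[0, 0, 0], [0, 0, 0], [0, 0, 0], [0, 0, 0], [0, 0, 0]]}}

```text
time: 28.68
tool_pos: [473.6, 288.7, 107.9]
tcp_rot: [3.138, -0.002, 1.513]
contact_force: [-0.5, -0.6, -1.1]
grip_width: 9.9
finger_force: 30.0
```

Request:
{"method": "send_rows", "body": {"offset": [[0, 0, 0.08], [0, 0, 0.16], [0, 0, 0.24], [0, 0, 0.31], [0, 0, 0.367], [0, 0, 0.367], [0, 0, 0.367]], "delta_rot": [[0, 0, 0], [0, 0, 0], [0, 0, 0], [0, 0, 0], [0, 0, 0], [0, 0, 0], [0, 0, 0]]}}

```text
time: 29.55
tool_pos: [472.0, 288.5, 61.3]
tcp_rot: [-3.142, -0.0, 1.514]
contact_force: [0.2, -0.8, -0.1]
grip_width: 9.7
finger_force: 30.0
```

Request:
{"method": "send_rows", "body": {"offset": [[0, 0, 0], [0, 0, 0], [0, 0, 0], [0, 0, 0]], "delta_rot": [[0, 0, 0], [0, 0, 0], [0, 0, 0], [0, 0, 0]], "grip": 0.28}}

```text
time: 30.05
tool_pos: [472.0, 288.5, 61.5]
tcp_rot: [3.141, -0.0, 1.514]
contact_force: [0.9, -0.3, 0.1]
grip_width: 25.4
finger_force: 0.0
```

Request:
{"method": "send_rows", "body": {"offset": [[0, 0, -0.3], [0, 0, -0.6], [0, 0, -1], [0, 0, -1]], "delta_rot": [[0, 0, 0], [0, 0, 0], [0, 0, 0], [0, 0, 0]]}}

```text
time: 30.55
tool_pos: [474.0, 289.4, 185.4]
tcp_rot: [3.134, -0.004, 1.514]
contact_force: [-0.1, -0.4, 0.2]
grip_width: 25.6
finger_force: 0.0
```

Run:
```python
from h import *
d0=json.load(open('cmd.json')); d0['p'][2]+=120; json.dump(d0,open('cmd.json','w')); st()
cal=optics.get_calibration('wrist'); save('wrist','w4')
r=finder.pinpoint('clean0','wrist'); print([(np.round(d['uv'],1),round(d['confidence'],2),np.round(unproj(None,d['uv'],52,cal),1)) for d in r[:4]], slot(0))
g,pre,r=grasp(1); d=down(np.pi/2+SY)
plan([((pre[0],-130,215),d,0,None),((pre[0]-10,pre[1],160),r,1,None),(pre,r,1,None),(g,r,3,None)])
z=r.apply([0,0,1]); d=down(np.pi/2+CYAW); sx,sy=slot(1); up=g-90*z; print('---')
plan([(up,r,1,None),((up[0]+10,up[1]+60,215),d,0,None),((sx,sy,215),d,2,None),((sx,sy,105),d,3,None),((sx,sy,61),d,3,None)])
```

```text
t 30.55 tcp [474.  289.4 185.4] [ 3.134 -0.004  1.514] err [2.6 1.9 4.4] grip 25.6 F [-0.1 -0.4  0.2]
[(array([307.5, 236.9]), 0.83, array([470.3, 288.4,  52. ]))] (np.float64(471.5169323354264), np.float64(287.5017780449873))
rows 2 off [-0.866, 0.091, -0.071] rot [0.0, 0.0, 0.0012] grip None -> [476, 183, 190]
rows 2 off [-0.865, 0.098, -0.071] rot [0.0, 0.0, 0.0011] grip None -> [482, 79, 198]
rows 2 off [-0.865, 0.104, -0.071] rot [0.0, 0.0, 0.0012] grip None -> [487, -26, 207]
rows 2 off [-0.863, 0.11, -0.071] rot [0.0, 0.0, 0.0011] grip None -> [492, -130, 215]
rows 4 off [-0.512, -0.04, 0.459] rot [-0.0694, 0.0, 0.0] grip None -> [482, -191, 160]
rows 2 off [0.007, -0.062, 0.33] rot [0.0, 0.0, 0.0] grip None -> [492, -191, 121]
rows 5 off [0.0, 0.0, 0.6] rot [0.0, 0.0, 0.0] grip None -> [522, -193, 56]
---
rows 3 off [0.0, 0.0, -0.75] rot [0.0, 0.0, 0.0] grip None -> [484, -190, 137]
rows 3 off [0.506, 0.31, -0.57] rot [0.0694, 0.001, -0.0045] grip None -> [494, -130, 215]
rows 2 off [0.866, 0.004, 0.0] rot [0.0, 0.0, 0.0] grip None -> [500, -26, 215]
rows 2 off [0.866, 0.003, 0.0] rot [0.0, 0.0, 0.0] grip None -> [507, 77, 215]
rows 2 off [0.865, 0.004, 0.0] rot [0.0, 0.0, 0.0] grip None -> [513, 181, 215]
rows 4 off [0.866, 0.004, 0.0] rot [0.0, 0.0, 0.0] grip None -> [519, 285, 215]
rows 5 off [0.0, 0.0, 0.917] rot [0.0, 0.0, 0.0] grip None -> [519, 285, 105]
rows 4 off [0.0, 0.0, 0.366] rot [0.0, 0.0, 0.0] grip None -> [519, 285, 61]
```

View pics/w4.png

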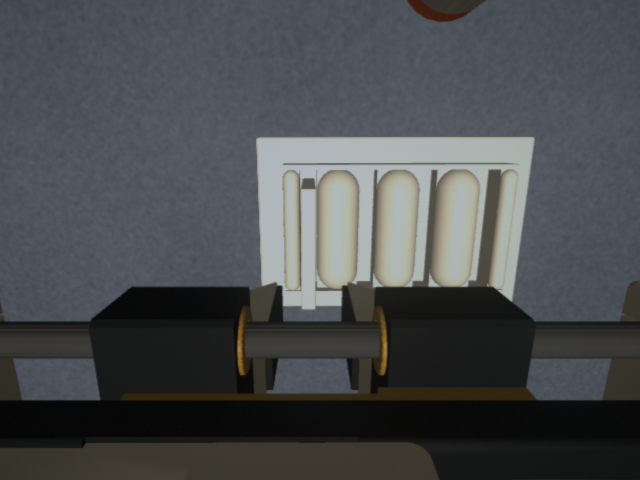

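The screen stands in slot 0 at pixel x≈301–316. Next is screen 1 into slot 1.

Request:
{"method": "send_rows", "body": {"offset": [[-0.866, 0.091, -0.071], [-0.866, 0.091, -0.071]], "delta_rot": [[0, 0, 0.0012], [0, 0, 0.0012]]}}

```text
time: 30.9
tool_pos: [475.9, 182.4, 188.2]
tcp_rot: [-3.138, 0.001, 1.507]
contact_force: [0.4, -0.6, 0.0]
grip_width: 25.7
finger_force: 0.0
```

Request:
{"method": "send_rows", "body": {"offset": [[-0.865, 0.098, -0.071], [-0.865, 0.098, -0.071]], "delta_rot": [[0, 0, 0.0011], [0, 0, 0.0011]]}}

```text
time: 31.15
tool_pos: [481.1, 77.6, 197.0]
tcp_rot: [-3.139, 0.0, 1.498]
contact_force: [0.3, 0.0, 0.3]
grip_width: 25.9
finger_force: 0.0
```

Request:
{"method": "send_rows", "body": {"offset": [[-0.865, 0.104, -0.071], [-0.865, 0.104, -0.071]], "delta_rot": [[0, 0, 0.0012], [0, 0, 0.0012]]}}

```text
time: 31.4
tool_pos: [486.2, -26.8, 205.5]
tcp_rot: [-3.139, -0.0, 1.491]
contact_force: [-0.7, 0.2, 0.7]
grip_width: 25.6
finger_force: 0.0
```

Request:
{"method": "send_rows", "body": {"offset": [[-0.863, 0.11, -0.071], [-0.863, 0.11, -0.071]], "delta_rot": [[0, 0, 0.0011], [0, 0, 0.0011]], "grip": 0.3}}

```text
time: 31.65
tool_pos: [491.3, -131.1, 213.9]
tcp_rot: [-3.139, -0.001, 1.484]
contact_force: [0.3, 0.6, 0.5]
grip_width: 27.4
finger_force: 0.0
```

Request:
{"method": "send_rows", "body": {"offset": [[-0.512, -0.04, 0.459], [-0.512, -0.04, 0.459], [-0.512, -0.04, 0.459], [-0.512, -0.04, 0.459]], "delta_rot": [[-0.0694, 0, 0], [-0.0694, 0, 0], [-0.0694, 0, 0], [-0.0694, 0, 0]]}}

```text
time: 32.15
tool_pos: [479.8, -189.2, 158.3]
tcp_rot: [2.71, -0.003, 1.482]
contact_force: [0.2, -0.2, 0.3]
grip_width: 27.5
finger_force: 0.0
```

Request:
{"method": "send_rows", "body": {"offset": [[0.007, -0.062, 0.33], [0.007, -0.062, 0.33], [0.007, -0.062, 0.33]], "delta_rot": [[0, 0, 0], [0, 0, 0], [0, 0, 0]]}}

```text
time: 32.52
tool_pos: [492.7, -189.5, 121.9]
tcp_rot: [2.706, -0.0, 1.486]
contact_force: [0.6, 0.7, -0.0]
grip_width: 27.7
finger_force: 0.0
```

Request:
{"method": "send_rows", "body": {"offset": [[0, 0, 0.2], [0, 0, 0.4], [0, 0, 0.6], [0, 0, 0.6], [0, 0, 0.6], [0, 0, 0.6]], "delta_rot": [[0, 0, 0], [0, 0, 0], [0, 0, 0], [0, 0, 0], [0, 0, 0], [0, 0, 0]]}}

```text
time: 33.28
tool_pos: [522.7, -192.6, 57.4]
tcp_rot: [2.704, 0.001, 1.485]
contact_force: [0.5, -0.1, -0.6]
grip_width: 27.7
finger_force: 0.0
```

Request:
{"method": "send_rows", "body": {"offset": [[0, 0, 0], [0, 0, 0], [0, 0, 0], [0, 0, 0], [0, 0, 0]], "delta_rot": [[0, 0, 0], [0, 0, 0], [0, 0, 0], [0, 0, 0], [0, 0, 0]], "grip": 0}}

```text
time: 33.9
tool_pos: [522.5, -192.5, 56.3]
tcp_rot: [2.705, 0.0, 1.485]
contact_force: [-3.1, 0.5, 3.7]
grip_width: 10.2
finger_force: 30.0
```

Request:
{"method": "send_rows", "body": {"offset": [[0, 0, -0.25], [0, 0, -0.5], [0, 0, -0.75], [0, 0, -0.75]], "delta_rot": [[0, 0, 0], [0, 0, 0], [0, 0, 0], [0, 0, 0]]}}

```text
time: 34.4
tool_pos: [484.8, -189.6, 139.2]
tcp_rot: [2.703, 0.002, 1.485]
contact_force: [0.3, -0.1, -0.7]
grip_width: 9.9
finger_force: 30.0
```

Request:
{"method": "send_rows", "body": {"offset": [[0.506, 0.31, -0.57], [0.506, 0.31, -0.57], [0.506, 0.31, -0.57], [0.506, 0.31, -0.57]], "delta_rot": [[0.0694, 0.001, -0.0045], [0.0694, 0.001, -0.0045], [0.0694, 0.001, -0.0045], [0.0694, 0.001, -0.0045]]}}

```text
time: 34.9
tool_pos: [496.9, -128.2, 214.3]
tcp_rot: [3.14, -0.001, 1.518]
contact_force: [0.3, 0.9, -1.7]
grip_width: 9.8
finger_force: 30.0
```

Request:
{"method": "send_rows", "body": {"offset": [[0.866, 0.004, 0], [0.866, 0.004, 0]], "delta_rot": [[0, 0, 0], [0, 0, 0]]}}

```text
time: 35.15
tool_pos: [499.9, -23.6, 212.9]
tcp_rot: [-3.141, -0.003, 1.514]
contact_force: [0.7, -0.2, -0.5]
grip_width: 9.5
finger_force: 30.0
```

Request:
{"method": "send_rows", "body": {"offset": [[0.866, 0.003, 0], [0.866, 0.003, 0]], "delta_rot": [[0, 0, 0], [0, 0, 0]]}}

```text
time: 35.4
tool_pos: [506.1, 80.5, 213.1]
tcp_rot: [-3.141, -0.003, 1.515]
contact_force: [1.1, -0.1, -0.5]
grip_width: 9.6
finger_force: 30.0
```

Request:
{"method": "send_rows", "body": {"offset": [[0.865, 0.004, 0], [0.865, 0.004, 0]], "delta_rot": [[0, 0, 0], [0, 0, 0]]}}

```text
time: 35.65
tool_pos: [512.6, 184.0, 213.0]
tcp_rot: [-3.14, -0.003, 1.515]
contact_force: [-0.2, -0.2, -0.0]
grip_width: 9.9
finger_force: 30.0
```

Request:
{"method": "send_rows", "body": {"offset": [[0.43, 0.002, 0], [0.866, 0.004, 0], [0.866, 0.004, 0], [0.866, 0.004, 0]], "delta_rot": [[0, 0, 0], [0, 0, 0], [0, 0, 0], [0, 0, 0]]}}

```text
time: 36.15
tool_pos: [519.4, 284.8, 213.6]
tcp_rot: [-3.14, -0.0, 1.514]
contact_force: [0.6, -1.3, -1.3]
grip_width: 10.1
finger_force: 30.0
```

Request:
{"method": "send_rows", "body": {"offset": [[0, 0, 0.45], [0, 0, 0.917], [0, 0, 0.917], [0, 0, 0.917], [0, 0, 0.917]], "delta_rot": [[0, 0, 0], [0, 0, 0], [0, 0, 0], [0, 0, 0], [0, 0, 0]]}}

```text
time: 36.78
tool_pos: [521.7, 285.9, 108.1]
tcp_rot: [3.137, -0.002, 1.513]
contact_force: [0.1, -0.1, -0.1]
grip_width: 10.1
finger_force: 30.0
```

Request:
{"method": "send_rows", "body": {"offset": [[0, 0, 0.08], [0, 0, 0.16], [0, 0, 0.24], [0, 0, 0.31], [0, 0, 0.366], [0, 0, 0.366], [0, 0, 0.366]], "delta_rot": [[0, 0, 0], [0, 0, 0], [0, 0, 0], [0, 0, 0], [0, 0, 0], [0, 0, 0], [0, 0, 0]]}}

```text
time: 37.65
tool_pos: [520.0, 285.7, 61.3]
tcp_rot: [-3.142, -0.0, 1.514]
contact_force: [-0.2, -0.2, -0.3]
grip_width: 9.8
finger_force: 30.0
```

Request:
{"method": "send_rows", "body": {"offset": [[0, 0, 0], [0, 0, 0], [0, 0, 0], [0, 0, 0]], "delta_rot": [[0, 0, 0], [0, 0, 0], [0, 0, 0], [0, 0, 0]], "grip": 0.28}}

```text
time: 38.15
tool_pos: [520.0, 285.7, 61.5]
tcp_rot: [3.142, -0.0, 1.514]
contact_force: [0.0, 0.3, -0.1]
grip_width: 25.9
finger_force: 0.0
```

Request:
{"method": "send_rows", "body": {"offset": [[0, 0, -0.3], [0, 0, -0.6], [0, 0, -1], [0, 0, -1]], "delta_rot": [[0, 0, 0], [0, 0, 0], [0, 0, 0], [0, 0, 0]]}}

```text
time: 38.65
tool_pos: [522.1, 286.6, 185.8]
tcp_rot: [3.134, -0.004, 1.514]
contact_force: [0.7, 0.0, -0.1]
grip_width: 25.9
finger_force: 0.0
```

Run:
```python
from h import *
d0=json.load(open('cmd.json')); d0['p'][2]+=120; json.dump(d0,open('cmd.json','w')); st()
cal=optics.get_calibration('wrist'); save('wrist','w5')
r=finder.pinpoint('clean0','wrist'); print([(np.round(d['uv'],1),round(d['confidence'],2),np.round(unproj(None,d['uv'],52,cal),1)) for d in r[:4]], slot(0),slot(1))
g,pre,r=grasp(3); d=down(np.pi/2+SY)
plan([((pre[0]-40,-130,215),d,0,None),((pre[0]-10,pre[1],160),r,1,None),(pre,r,1,None),(g,r,3,None)])
z=r.apply([0,0,1]); d=down(np.pi/2+CYAW); sx,sy=slot(3); up=g-90*z; print('---')
plan([(up,r,1,None),((up[0]-10,up[1]+60,215),d,0,None),((sx,sy,215),d,2,None),((sx,sy,105),d,3,None),((sx,sy,61),d,3,None)])
```

```text
t 38.65 tcp [522.1 286.6 185.8] [ 3.134 -0.004  1.514] err [2.6 1.8 4.8] grip 25.9 F [ 0.7  0.  -0.1]
[(array([309.1, 233.8]), 0.83, array([519.8, 287.9,  52. ])), (array([244.4, 235.3]), 0.77, array([470.3, 289.6,  52. ]))] (np.float64(471.5169323354264), np.float64(287.5017780449873)) (np.float64(519.4389774451421), np.float64(284.7672593483291))
rows 2 off [-0.855, 0.189, -0.071] rot [0.0, 0.0, 0.0012] grip None -> [536, 181, 190]
rows 2 off [-0.853, 0.196, -0.071] rot [0.0, 0.0, 0.0011] grip None -> [553, 77, 198]
rows 2 off [-0.852, 0.202, -0.071] rot [0.0, 0.0, 0.0012] grip None -> [570, -26, 207]
rows 2 off [-0.85, 0.208, -0.07] rot [0.0, 0.0, 0.0011] grip None -> [587, -130, 215]
rows 4 off [-0.58, 0.301, 0.458] rot [-0.0695, 0.0, 0.0] grip None -> [617, -202, 160]
rows 2 off [0.007, -0.062, 0.331] rot [0.0, 0.0, 0.0] grip None -> [627, -202, 121]
rows 5 off [0.0, -0.001, 0.6] rot [0.0, 0.0, 0.0] grip None -> [657, -205, 56]
---
rows 3 off [0.0, 0.001, -0.75] rot [0.0, 0.0, 0.0] grip None -> [619, -202, 137]
rows 3 off [0.491, 0.16, -0.641] rot [0.0695, 0.001, -0.0045] grip None -> [609, -142, 215]
rows 2 off [0.877, -0.038, 0.0] rot [0.0, 0.0, 0.0] grip None -> [611, -37, 215]
rows 2 off [0.876, -0.038, 0.0] rot [0.0, 0.0, 0.0] grip None -> [612, 69, 215]
rows 2 off [0.877, -0.037, 0.0] rot [0.0, 0.0, 0.0] grip None -> [614, 174, 215]
rows 4 off [0.876, -0.038, 0.0] rot [0.0, 0.0, 0.0] grip None -> [615, 279, 215]
rows 5 off [0.0, 0.0, 0.917] rot [0.0, 0.0, 0.0] grip None -> [615, 279, 105]
rows 4 off [0.0, 0.0, 0.367] rot [0.0, 0.0, 0.0] grip None -> [615, 279, 61]
```

Request:
{"method": "send_rows", "body": {"offset": [[-0.855, 0.189, -0.071], [-0.855, 0.189, -0.071]], "delta_rot": [[0, 0, 0.0012], [0, 0, 0.0012]]}}

```text
time: 39.0
tool_pos: [536.0, 180.4, 188.3]
tcp_rot: [-3.138, 0.001, 1.507]
contact_force: [-0.1, -0.5, 0.1]
grip_width: 25.7
finger_force: 0.0
```

Request:
{"method": "send_rows", "body": {"offset": [[-0.853, 0.196, -0.071], [-0.853, 0.196, -0.071]], "delta_rot": [[0, 0, 0.0011], [0, 0, 0.0011]]}}

```text
time: 39.25
tool_pos: [553.1, 76.0, 196.9]
tcp_rot: [-3.139, 0.0, 1.498]
contact_force: [1.2, -0.0, -0.2]
grip_width: 25.8
finger_force: 0.0
```

Request:
{"method": "send_rows", "body": {"offset": [[-0.852, 0.202, -0.071], [-0.852, 0.202, -0.071]], "delta_rot": [[0, 0, 0.0012], [0, 0, 0.0012]]}}

```text
time: 39.5
tool_pos: [570.0, -27.8, 205.4]
tcp_rot: [-3.139, -0.0, 1.49]
contact_force: [1.2, 0.6, -0.1]
grip_width: 25.6
finger_force: 0.0
```

Request:
{"method": "send_rows", "body": {"offset": [[-0.85, 0.208, -0.07], [-0.85, 0.208, -0.07]], "delta_rot": [[0, 0, 0.0011], [0, 0, 0.0011]], "grip": 0.3}}

```text
time: 39.75
tool_pos: [586.8, -131.4, 213.7]
tcp_rot: [-3.139, -0.001, 1.483]
contact_force: [1.1, 0.8, 0.1]
grip_width: 27.6
finger_force: 0.0
```

Request:
{"method": "send_rows", "body": {"offset": [[-0.58, 0.301, 0.458], [-0.58, 0.301, 0.458], [-0.58, 0.301, 0.458], [-0.58, 0.301, 0.458]], "delta_rot": [[-0.0695, 0, 0], [-0.0695, 0, 0], [-0.0695, 0, 0], [-0.0695, 0, 0]]}}

```text
time: 40.25
tool_pos: [615.0, -201.2, 157.8]
tcp_rot: [2.71, -0.003, 1.483]
contact_force: [0.3, 0.6, -0.3]
grip_width: 27.6
finger_force: 0.0
```

Request:
{"method": "send_rows", "body": {"offset": [[0.007, -0.062, 0.331], [0.007, -0.062, 0.331], [0.007, -0.062, 0.331]], "delta_rot": [[0, 0, 0], [0, 0, 0], [0, 0, 0]]}}

```text
time: 40.62
tool_pos: [628.2, -201.2, 122.1]
tcp_rot: [2.705, 0.0, 1.486]
contact_force: [-0.5, -0.3, 0.4]
grip_width: 27.6
finger_force: 0.0
```

Request:
{"method": "send_rows", "body": {"offset": [[0, 0, 0.2], [0, 0, 0.4], [0, -0.001, 0.6], [0, -0.001, 0.6], [0, -0.001, 0.6], [0, -0.001, 0.6]], "delta_rot": [[0, 0, 0], [0, 0, 0], [0, 0, 0], [0, 0, 0], [0, 0, 0], [0, 0, 0]]}}

```text
time: 41.38
tool_pos: [658.1, -204.3, 57.7]
tcp_rot: [2.703, 0.001, 1.485]
contact_force: [1.2, -0.5, 0.3]
grip_width: 27.9
finger_force: 0.0
```

Request:
{"method": "send_rows", "body": {"offset": [[0, 0, 0], [0, 0, 0], [0, 0, 0], [0, 0, 0], [0, 0, 0]], "delta_rot": [[0, 0, 0], [0, 0, 0], [0, 0, 0], [0, 0, 0], [0, 0, 0]], "grip": 0}}

```text
time: 42.0
tool_pos: [657.8, -204.2, 56.3]
tcp_rot: [2.705, 0.0, 1.485]
contact_force: [-1.6, -0.2, 3.4]
grip_width: 9.8
finger_force: 30.0
```

Request:
{"method": "send_rows", "body": {"offset": [[0, 0, -0.25], [0, 0, -0.5], [0, 0.001, -0.75], [0, 0.001, -0.75]], "delta_rot": [[0, 0, 0], [0, 0, 0], [0, 0, 0], [0, 0, 0]]}}

```text
time: 42.5
tool_pos: [620.4, -201.3, 139.5]
tcp_rot: [2.702, 0.001, 1.484]
contact_force: [0.1, 0.7, 0.2]
grip_width: 9.8
finger_force: 30.0
```

Request:
{"method": "send_rows", "body": {"offset": [[0.491, 0.16, -0.641], [0.491, 0.16, -0.641], [0.491, 0.16, -0.641], [0.491, 0.16, -0.641]], "delta_rot": [[0.0695, 0.001, -0.0045], [0.0695, 0.001, -0.0045], [0.0695, 0.001, -0.0045], [0.0695, 0.001, -0.0045]]}}

```text
time: 43.0
tool_pos: [611.7, -140.0, 213.7]
tcp_rot: [3.141, -0.001, 1.516]
contact_force: [-0.1, -0.0, -1.3]
grip_width: 9.8
finger_force: 30.0
```

Request:
{"method": "send_rows", "body": {"offset": [[0.877, -0.038, 0], [0.877, -0.038, 0]], "delta_rot": [[0, 0, 0], [0, 0, 0]]}}

```text
time: 43.25
tool_pos: [610.5, -34.1, 212.8]
tcp_rot: [-3.141, -0.002, 1.513]
contact_force: [0.5, 0.2, -0.1]
grip_width: 10.0
finger_force: 30.0
```

Request:
{"method": "send_rows", "body": {"offset": [[0.876, -0.038, 0], [0.876, -0.038, 0]], "delta_rot": [[0, 0, 0], [0, 0, 0]]}}

```text
time: 43.5
tool_pos: [611.9, 71.7, 213.1]
tcp_rot: [-3.141, -0.002, 1.514]
contact_force: [0.2, -0.6, -0.2]
grip_width: 9.8
finger_force: 30.0
```

Request:
{"method": "send_rows", "body": {"offset": [[0.877, -0.037, 0], [0.877, -0.037, 0]], "delta_rot": [[0, 0, 0], [0, 0, 0]]}}

```text
time: 43.75
tool_pos: [613.6, 177.0, 213.1]
tcp_rot: [-3.141, -0.002, 1.514]
contact_force: [0.3, 0.5, -0.5]
grip_width: 9.5
finger_force: 30.0
```

Request:
{"method": "send_rows", "body": {"offset": [[0.43, -0.019, 0], [0.876, -0.038, 0], [0.876, -0.038, 0], [0.876, -0.038, 0]], "delta_rot": [[0, 0, 0], [0, 0, 0], [0, 0, 0], [0, 0, 0]]}}

```text
time: 44.25
tool_pos: [615.5, 279.5, 213.6]
tcp_rot: [-3.14, 0.0, 1.514]
contact_force: [0.8, -0.7, -0.7]
grip_width: 9.8
finger_force: 30.0
```

Request:
{"method": "send_rows", "body": {"offset": [[0, 0, 0.45], [0, 0, 0.917], [0, 0, 0.917], [0, 0, 0.917], [0, 0, 0.917]], "delta_rot": [[0, 0, 0], [0, 0, 0], [0, 0, 0], [0, 0, 0], [0, 0, 0]]}}

```text
time: 44.88
tool_pos: [617.6, 280.3, 108.7]
tcp_rot: [3.137, -0.002, 1.513]
contact_force: [-0.1, 0.4, -0.4]
grip_width: 9.7
finger_force: 30.0
```

Request:
{"method": "send_rows", "body": {"offset": [[0, 0, 0.08], [0, 0, 0.16], [0, 0, 0.24], [0, 0, 0.31], [0, 0, 0.367], [0, 0, 0.367], [0, 0, 0.367]], "delta_rot": [[0, 0, 0], [0, 0, 0], [0, 0, 0], [0, 0, 0], [0, 0, 0], [0, 0, 0], [0, 0, 0]]}}

```text
time: 45.75
tool_pos: [615.8, 280.3, 61.2]
tcp_rot: [-3.141, -0.0, 1.514]
contact_force: [0.1, -0.2, -0.4]
grip_width: 10.1
finger_force: 30.0
```

Request:
{"method": "send_rows", "body": {"offset": [[0, 0, 0], [0, 0, 0], [0, 0, 0], [0, 0, 0]], "delta_rot": [[0, 0, 0], [0, 0, 0], [0, 0, 0], [0, 0, 0]], "grip": 0.28}}

```text
time: 46.25
tool_pos: [615.9, 280.3, 61.4]
tcp_rot: [3.142, -0.0, 1.514]
contact_force: [-0.2, 0.2, -0.2]
grip_width: 25.9
finger_force: 0.0
```

Request:
{"method": "send_rows", "body": {"offset": [[0, 0, -0.3], [0, 0, -0.6], [0, 0, -1], [0, 0, -1]], "delta_rot": [[0, 0, 0], [0, 0, 0], [0, 0, 0], [0, 0, 0]]}}

```text
time: 46.75
tool_pos: [618.0, 281.0, 186.6]
tcp_rot: [3.133, -0.004, 1.514]
contact_force: [0.4, 0.3, -0.9]
grip_width: 25.7
finger_force: 0.0
```

Run:
```python
from h import *
d0=json.load(open('cmd.json')); d0['p'][2]+=120; json.dump(d0,open('cmd.json','w')); st()
save('wrist','w6'); cal=optics.get_calibration('wrist')
r=finder.pinpoint('clean0','wrist'); print([(np.round(d['uv'],1),round(d['confidence'],2),np.round(unproj(None,d['uv'],52,cal),1)) for d in r[:4]])
save('top','top2')
for c in('top',): print([(d['uv'],d['confidence'],np.round(unproj(c,d['uv'],0))) for d in finder.pinpoint('cover',c)])
plan([([545,250,290],down(np.pi/2+CYAW),1,None),([480,30,270],down(-.06),2,.5)])
```

```text
t 46.75 tcp [618.  281.  186.6] [ 3.133 -0.004  1.514] err [2.7 1.7 5.6] grip 25.7 F [ 0.4  0.3 -0.9]
[(array([184.6, 233.1]), 0.63, array([519.8, 288.1,  52. ])), (array([121. , 232.9]), 0.6, array([471.8, 291. ,  52. ])), (array([311.3, 233.5]), 0.55, array([615.7, 282.2,  52. ]))]
[([315.9, 298.8], 0.71, array([480.,  38.,   0.]))]
rows 4 off [-0.277, -0.571, -0.909] rot [0.0, 0.0, 0.0] grip None -> [545, 250, 290]
rows 5 off [-0.931, -0.218, 0.083] rot [0.0, 0.0, 0.1252] grip 0.5 -> [512, 140, 280]
rows 7 off [-0.811, 0.505, 0.084] rot [0.0, 0.0, 0.1252] grip 0.5 -> [480, 30, 270]
```

Request:
{"method": "send_rows", "body": {"offset": [[-0.277, -0.571, -0.909], [-0.277, -0.571, -0.909], [-0.277, -0.571, -0.909], [-0.277, -0.571, -0.909]], "delta_rot": [[0, 0, 0], [0, 0, 0], [0, 0, 0], [0, 0, 0]]}}

```text
time: 47.45
tool_pos: [545.4, 250.9, 289.8]
tcp_rot: [-3.141, 0.0, 1.513]
contact_force: [0.4, 0.1, -0.5]
grip_width: 25.8
finger_force: 0.0
```

Run:
```python
from h import *
save('wrist','w7'); st()
```

```text
t 47.5 tcp [545.3 250.8 288.6] [-3.139e+00  1.000e-03  1.513e+00] err [ 65.3 220.8  18.6] grip 26.0 F [-0.4 -0.4 -0. ]
```

Request:
{"method": "send_rows", "body": {"offset": [[-0.931, -0.218, 0.083], [-0.931, -0.218, 0.083], [-0.931, -0.218, 0.083], [-0.931, -0.218, 0.083], [-0.931, -0.218, 0.083]], "delta_rot": [[0, 0, 0.1252], [0, 0, 0.1252], [0, 0, 0.1252], [0, 0, 0.1252], [0, 0, 0.1252]], "grip": 0.5}}

```text
time: 48.12
tool_pos: [513.0, 140.7, 278.3]
tcp_rot: [-3.139, 0.003, 0.726]
contact_force: [-0.3, -0.1, -0.5]
grip_width: 46.0
finger_force: 0.0
```

Request:
{"method": "send_rows", "body": {"offset": [[-0.811, 0.505, 0.084], [-0.811, 0.505, 0.084], [-0.811, 0.505, 0.084], [-0.811, 0.505, 0.084], [-0.811, 0.505, 0.084], [-0.811, 0.505, 0.084], [-0.811, 0.505, 0.084]], "delta_rot": [[0, 0, 0.1252], [0, 0, 0.1252], [0, 0, 0.1252], [0, 0, 0.1252], [0, 0, 0.1252], [0, 0, 0.1252], [0, 0, 0.1252]]}}

```text
time: 49.0
tool_pos: [480.6, 31.2, 270.1]
tcp_rot: [-3.141, 0.001, -0.057]
contact_force: [0.1, 0.4, -0.6]
grip_width: 45.6
finger_force: 0.0
```

Run:
```python
from h import *
st(); cal=optics.get_calibration('wrist'); im=save('wrist','w8'); H=hsv(im)
roi=np.zeros((480,640),bool); roi[20:320,150:480]=1
m=clean((H[...,0]>100)&(H[...,0]<130)&(H[...,1]>120)&roi); ys,xs=np.nonzero(m); x0,x1,y0,y1=xs.min(),xs.max(),ys.min(),ys.max(); print(x0,x1,y0,y1)
hm=np.zeros_like(roi); hm[y0+8:y1-3,x0+25:x1-25]=1
k=clean((H[...,2]<70)&hm); ys,xs=np.nonzero(k); r=cv2.minAreaRect(np.c_[xs,ys].astype(np.float32)); print(r)
b=cv2.boxPoints(r); print([np.round(unproj(None,p,134,cal),1) for p in b]); c=unproj(None,r[0],134,cal); print('handle centre',c)
for e in((480,40),(480,38)): print(proj(None,(e[0]-45,e[1]+2.7,134),cal),proj(None,(e[0]+45,e[1]-2.7,134),cal))
a=cv2.imread('pics/w7.png'); bb=cv2.imread('pics/w8.png'); cv2.imwrite('pics/c2.png',cv2.resize(np.hstack([a,bb]),(800,300)))
```

```text
t 49.0 tcp [480.6  31.2 270.1] [-3.141e+00  1.000e-03 -5.700e-02] err [0.6 1.2 0.1] grip 45.6 F [ 0.1  0.4 -0.6]
222 379 103 319
((300.43670654296875, 231.9949951171875), (112.13052368164062, 14.412840843200684), 89.34146118164062)
[array([524.2,  42.8, 134. ]), array([523.7,  32.2, 134. ]), array([435.1,  36.4, 134. ]), array([435.6,  47.9, 134. ])]
handle centre [481.32409519  39.73763354 134.        ]
[300.41355682 288.47295155] [299.98158677 174.45424736]
[302.90578928 288.34168216] [302.67587534 174.30132768]
```

View pics/c2.png

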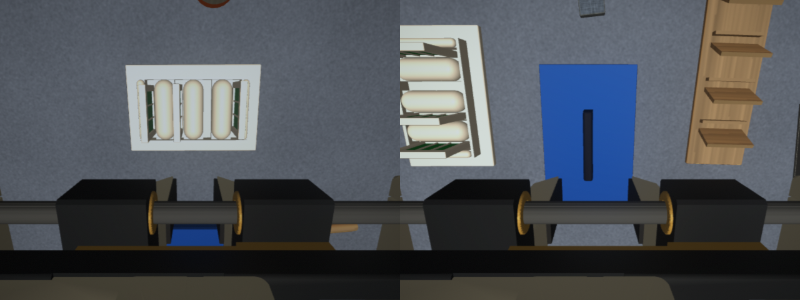

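The cover hasn't moved, and the screens stand in slots 0, 1 and 3. I'll regrasp the cover and return it to its original pose.

Request:
{"method": "send_rows", "body": {"offset": [[-0.006, -0.084, 0.9], [-0.006, -0.084, 0.9], [-0.006, -0.084, 0.9], [-0.006, -0.084, 0.9]], "delta_rot": [[0, 0, 0], [0, 0, 0], [0, 0, 0], [0, 0, 0]]}}

```text
time: 49.55
tool_pos: [481.7, 41.0, 164.1]
tcp_rot: [-3.142, -0.003, -0.059]
contact_force: [0.2, -0.5, 0.6]
grip_width: 46.0
finger_force: 0.0
```

Request:
{"method": "send_rows", "body": {"offset": [[0, 0, 0.23], [0, 0, 0.465], [0, 0, 0.465], [0, 0, 0.465]], "delta_rot": [[0, 0, 0], [0, 0, 0], [0, 0, 0], [0, 0, 0]]}}

```text
time: 50.05
tool_pos: [482.0, 40.9, 108.7]
tcp_rot: [-3.142, -0.004, -0.06]
contact_force: [-0.2, 0.4, -0.0]
grip_width: 46.1
finger_force: 0.0
```

Request:
{"method": "send_rows", "body": {"offset": [[0, 0, 0], [0, 0, 0], [0, 0, 0], [0, 0, 0], [0, 0, 0], [0, 0, 0], [0, 0, 0]], "delta_rot": [[0, 0, 0], [0, 0, 0], [0, 0, 0], [0, 0, 0], [0, 0, 0], [0, 0, 0], [0, 0, 0]], "grip": 0}}

```text
time: 50.92
tool_pos: [480.4, 41.0, 106.6]
tcp_rot: [3.142, 0.0, -0.06]
contact_force: [0.1, -1.8, 0.1]
grip_width: 11.8
finger_force: 30.0
```

Run:
```python
from h import *
st(); d=down(-.06); p=R.from_quat(json.load(open('cmd.json'))['q']); c=np.array(json.load(open('cmd.json'))['p'])
c=c+p.apply(np.array([-.006,-.084,1.365])*120); print(c)
json.dump({'p':c.tolist(),'q':p.as_quat().tolist()},open('cmd.json','w'))
plan([((c[0],c[1],165),d,1,None),((c[0],c[1],235),d,1,None),([544.7,281,235],d,3,None),([544.7,281,140],d,3,None),([544.7,281,118],d,3,None)])
```

```text
t 50.92 tcp [480.4  41.  106.6] [ 3.142  0.    -0.06 ] err [   0.4   11.  -163.4] grip 11.8 F [ 0.1 -1.8  0.1]
[479.89238788  40.13584253 106.17505063]
rows 2 off [0.0, 0.0, -0.49] rot [0.0, 0.0, 0.0] grip None -> [480, 40, 165]
rows 3 off [0.0, 0.0, -0.584] rot [0.0, 0.0, 0.0] grip None -> [480, 40, 235]
rows 2 off [0.14, -0.679, 0.0] rot [0.0, 0.0, 0.0] grip None -> [502, 120, 235]
rows 2 off [0.139, -0.678, 0.001] rot [0.0, 0.0, 0.0] grip None -> [523, 201, 235]
rows 5 off [0.14, -0.679, 0.0] rot [0.0, 0.0, 0.0] grip None -> [545, 281, 235]
rows 5 off [0.0, 0.0, 0.791] rot [0.0, 0.0, 0.0] grip None -> [545, 281, 140]
rows 4 off [0.0, 0.0, 0.184] rot [0.0, 0.0, 0.0] grip None -> [545, 281, 118]
```

Request:
{"method": "send_rows", "body": {"offset": [[0, 0, -0.25], [0, 0, -0.49], [0, 0, -0.49]], "delta_rot": [[0, 0, 0], [0, 0, 0], [0, 0, 0]]}}

```text
time: 51.3
tool_pos: [481.6, 41.1, 166.8]
tcp_rot: [-3.141, -0.004, -0.06]
contact_force: [1.0, -0.3, -3.1]
grip_width: 11.7
finger_force: 30.0
```

Request:
{"method": "send_rows", "body": {"offset": [[0, 0, -0.3], [0, 0, -0.584], [0, 0, -0.584]], "delta_rot": [[0, 0, 0], [0, 0, 0], [0, 0, 0]]}}

```text
time: 51.68
tool_pos: [481.3, 41.1, 236.1]
tcp_rot: [-3.141, -0.003, -0.06]
contact_force: [-0.4, -0.3, -2.3]
grip_width: 11.8
finger_force: 30.0
```

Request:
{"method": "send_rows", "body": {"offset": [[0.05, -0.22, 0], [0.1, -0.45, 0], [0.14, -0.679, 0]], "delta_rot": [[0, 0, 0], [0, 0, 0], [0, 0, 0]]}}

```text
time: 52.05
tool_pos: [501.3, 122.1, 232.6]
tcp_rot: [3.141, 0.004, -0.06]
contact_force: [0.3, -0.6, -2.4]
grip_width: 11.5
finger_force: 30.0
```

Request:
{"method": "send_rows", "body": {"offset": [[0.05, -0.22, 0], [0.1, -0.45, 0], [0.139, -0.678, 0]], "delta_rot": [[0, 0, 0], [0, 0, 0], [0, 0, 0]]}}

```text
time: 52.42
tool_pos: [522.8, 202.3, 232.2]
tcp_rot: [3.14, 0.004, -0.06]
contact_force: [0.2, -1.0, -2.9]
grip_width: 12.0
finger_force: 30.0
```

Request:
{"method": "send_rows", "body": {"offset": [[0.05, -0.22, 0], [0.1, -0.45, 0], [0.14, -0.679, 0], [0.14, -0.679, 0], [0.14, -0.679, 0], [0.14, -0.679, 0], [0.14, -0.679, 0], [0.14, -0.679, 0]], "delta_rot": [[0, 0, 0], [0, 0, 0], [0, 0, 0], [0, 0, 0], [0, 0, 0], [0, 0, 0], [0, 0, 0], [0, 0, 0]]}}

```text
time: 53.42
tool_pos: [545.3, 281.6, 235.7]
tcp_rot: [-3.141, -0.0, -0.06]
contact_force: [0.1, -0.1, -1.5]
grip_width: 11.6
finger_force: 30.0
```

Request:
{"method": "send_rows", "body": {"offset": [[-0.006, 0, 0.4], [-0.006, 0, 0.791], [-0.006, 0, 0.791], [-0.006, 0, 0.791], [-0.006, 0, 0.791], [-0.006, 0, 0.791]], "delta_rot": [[0, 0, 0], [0, 0, 0], [0, 0, 0], [0, 0, 0], [0, 0, 0], [0, 0, 0]]}}

```text
time: 54.18
tool_pos: [545.3, 282.3, 142.3]
tcp_rot: [-3.14, -0.003, -0.06]
contact_force: [0.4, -0.3, -2.7]
grip_width: 11.8
finger_force: 30.0
```

Request:
{"method": "send_rows", "body": {"offset": [[0, 0, 0.05], [0, 0, 0.1], [0, 0, 0.14], [0, 0, 0.17], [0, 0, 0.18], [0, 0, 0.18], [0, 0, 0.18]], "delta_rot": [[0, 0, 0], [0, 0, 0], [0, 0, 0], [0, 0, 0], [0, 0, 0], [0, 0, 0], [0, 0, 0]]}}

```text
time: 55.05
tool_pos: [544.7, 282.1, 119.2]
tcp_rot: [-3.141, -0.0, -0.06]
contact_force: [-0.0, -0.1, -3.0]
grip_width: 11.8
finger_force: 30.0
```

Request:
{"method": "send_rows", "body": {"offset": [[0, 0, 0.011], [0, 0, 0.011], [0, 0, 0.011], [0, 0, 0.011]], "delta_rot": [[0, 0, 0], [0, 0, 0], [0, 0, 0], [0, 0, 0]]}}

```text
time: 55.55
tool_pos: [544.7, 281.8, 118.4]
tcp_rot: [-3.142, -0.001, -0.06]
contact_force: [-1.7, -2.5, 6.3]
grip_width: 11.9
finger_force: 30.0
```

Request:
{"method": "send_rows", "body": {"offset": [[0, 0, 0], [0, 0, 0], [0, 0, 0], [0, 0, 0], [0, 0, 0], [0, 0, 0]], "delta_rot": [[0, 0, 0], [0, 0, 0], [0, 0, 0], [0, 0, 0], [0, 0, 0], [0, 0, 0]], "grip": 0.5}}

```text
time: 56.3
tool_pos: [544.5, 282.0, 117.6]
tcp_rot: [-3.142, 0.0, -0.06]
contact_force: [-0.9, 0.7, 0.6]
grip_width: 45.3
finger_force: 0.0
```

Request:
{"method": "send_rows", "body": {"offset": [[0, 0, -0.4], [0, 0, -0.8], [0, 0, -0.8], [0, 0, -0.8]], "delta_rot": [[0, 0, 0], [0, 0, 0], [0, 0, 0], [0, 0, 0]]}}

```text
time: 56.8
tool_pos: [544.2, 281.9, 213.1]
tcp_rot: [3.141, 0.001, -0.06]
contact_force: [-0.1, -0.3, -1.0]
grip_width: 46.1
finger_force: 0.0
```

Request:
{"method": "send_rows", "body": {"offset": [[-0.3, 0.9, -0.4], [-0.3, 0.9, -0.4], [-0.3, 0.9, -0.4], [-0.3, 0.9, -0.4]], "delta_rot": [[0, 0, 0], [0, 0, 0], [0, 0, 0], [0, 0, 0]]}}

```text
time: 57.3
tool_pos: [501.8, 176.4, 260.5]
tcp_rot: [3.142, 0.002, -0.06]
contact_force: [0.1, 0.1, -1.2]
grip_width: 45.7
finger_force: 0.0
```

Request:
{"method": "send_rows", "body": {"offset": [[-0.2, 1, 0], [-0.2, 1, 0], [-0.2, 1, 0], [-0.2, 1, 0]], "delta_rot": [[0, 0, 0], [0, 0, 0], [0, 0, 0], [0, 0, 0]]}}

```text
time: 57.8
tool_pos: [471.3, 58.8, 260.7]
tcp_rot: [-3.141, 0.002, -0.06]
contact_force: [0.3, -1.1, 0.8]
grip_width: 45.9
finger_force: 0.0
```

Run:
```python
from h import *
st(); a=save('scene','s9'); b=save('top','t9')
H=hsv(b); roi=np.zeros((480,640),bool); roi[215:330,170:255]=1
o=[]
for c,im,(y0,y1,x0,x1) in(('top',b,(215,330,170,255)),('scene',a,(160,260,310,412))):
    H=hsv(im); roi=np.zeros((480,640),bool); roi[y0:y1,x0:x1]=1
    m=clean((H[...,0]>105)&(H[...,0]<130)&(H[...,1]>150)&roi); cc,_=cv2.findContours(m.astype(np.uint8),0,2); q=np.zeros((480,640),np.uint8); cv2.fillConvexPoly(q,cv2.convexHull(np.vstack(cc)),1)
    print(c,fit([(q.astype(float),optics.get_calibration(c))],(202,126,12,110),[547,283,0]))
A=cv2.cvtColor(a,cv2.COLOR_RGB2BGR)[150:400,80:450]; B=cv2.cvtColor(b,cv2.COLOR_RGB2BGR)[190:350,160:560]
cv2.imwrite('pics/c3.png',np.vstack([cv2.resize(A[10:120,220:345],(400,352)),cv2.resize(B,(400,160))]))
```

```text
t 57.8 tcp [471.3  58.8 260.7] [-3.141e+00  2.000e-03 -6.000e-02] err [ -73.4 -222.2  142.7] grip 45.9 F [ 0.3 -1.1  0.8]
top (array([546.69517318, 283.86041095,  -5.90330647]), np.float64(439.66666666666663))
scene (array([541.71464373, 283.96892821,  -9.00309513]), np.float64(179.85490196078433))
```

View pics/c3.png

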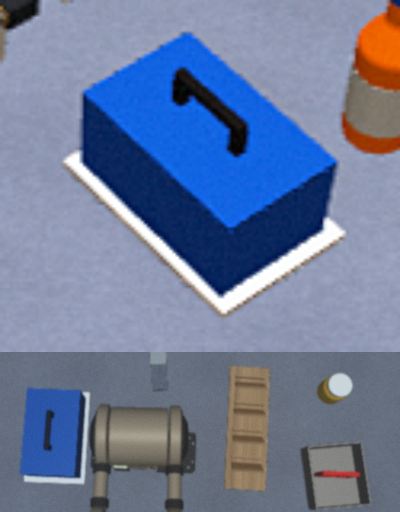

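The cover sits flat, matching its initial pose. The worn screen is in the bin and the stand is empty.

```bash
python3 -c "
from h import *
print(ticket.close_job())"
```

```text
the job is handed in; nothing more can be done
None
```

I handed the job in at about 58 s: the one worn screen found is in the bin, the three clean screens are in slots 0, 1 and 3, and the cover is back on level. I checked this in the camera pictures, but no pass/fail result came back.

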